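# Load the marking jig and hold its cam at full lift

## Robot

A 7-joint arm with a two-finger parallel gripper is mounted at the origin on the work surface. World frame = base frame: x ahead of the robot, y to its left, z up, the work surface at z = 0. Lengths are in m, angles in rad, forces in N, time in s.
With the tool pointing down it reaches from about 0.425 to 0.925 m from the base axis. Payload 6.8 kg.
Tool frame: the origin (TCP) lies at the centre of the arm's flange, where the gripper is bolted on; the fingertips stand 173 mm ahead of it and the grasp point (between the pads) lies 155 mm ahead of it; y points along the fingers, x is the direction in which the jaws open and shut, and the axes are right-handed (so a half turn about y gives the same grasp; the last joint's range is limited). The gripper opens to 85 mm and grips with 20 to 120 N. Pads are 22 mm wide; open, the fingers measure 114 mm over their backs; the gripper's body (76 mm by 85 mm) begins 54 mm behind the grasp point. The pads swing forward as they close: fully open they stand 13 mm farther back than shut.
Start: joints at [1.095, 0.477, 0.022, 1.555, -0.011, 1.109, -0.083], TCP at [0.243, -0.63, 0.405] pointing down, gripper open.
Joint ranges: [-2.96, 2.96], [-0.34, 2.1], [-1.41, 1.46], [0.24, 2.44], [-1.37, 4.51], [0.17, 1.92], [-2.96, 2.96]. Speed limits (rad/s): [2.39, 2.39, 3.14, 3.14, 3.14, 3.14, 3.14].

## Interface

Orientations are given as a unit quaternion [w, x, y, z].
In Python, from station import manip gives the robot as it stands.
- The arm moves only by the tool send_rows, never from a script. Its argument "moves" is a list of rows, each a list of 5 numbers: the shift along the tool's x, y, z in m, then the turn about the tool's y in rad, then the finger opening in m, from 0 to 0.0854. In form: [[x, y, z, yaw, fingers], ...]. A call has exactly 10 rows; each row shifts and turns the pose as measured when the row begins, along the tool's axes as they then stand; what a row does not reach is not made up. A row lasts 1/10 s, in which the tool goes at most 50 mm and 8.59 degrees, less where a joint would pass 70% of its speed; a pose out of reach is approached as far as the arm can. A call with a gripper value outside its range is refused whole. The fingers move at their own pace and stop on an object; "squeeze" is the grip in N (left out, the last holds). Time passes only in rows, so rows that do not move let the fingers close, or fill a call up. It gives the time, the measured TCP pose, the force and the opening at its end, in the units of the state.
- manip.read_state(): the state, without advancing time (a new reading comes with each control period).
- manip.get_image(name): name is "side" or "top"; returns (picture, depth): 420x560x3 uint8, blue, green, red; 420x560 float32, m along the optical axis (not along the pixel's ray), 0 where there is no reading.
- manip.camera_params(name): a dict with "fovy" (degrees; the focal length in pixels is half the picture's height over the tangent of half this angle, whatever the lens; pixels are square), "cx", "cy" (the principal point, pixels), "R" (3x3) and "t" (3): a world point X has camera coordinates R X + t. Camera axes: x right, y down, z forward; pixel columns grow to the right and rows downward; lengths in m; the calibration is good to about 2 mm. A picture is of the moment at which its call begins. camera_params takes no time and is no camera call.
- manip.hand_in(): hands the job in, once; it reports no verdict.
The state is a dict: "time_s": time; "q": joint angles; "qd": joint speeds; "joint_torque": joint torques, N m; "tool_pos": TCP position; "eef_rot": TCP orientation; "contact_force": force on the tool from outside, world axes, zero at the start; "wrist_torque": the same for the moment, N m; "width": opening from 0.0 (shut) to 1.0 (fully open).
Only numpy, scipy, OpenCV 4.12 (cv2) and the standard library are available. Lean on these libraries where they do the work, as an engineer would, in place of code of your own. Each camera call takes 0.05 s, during which the arm holds its last target.

## Task

Set the aluminium block upright in the rectangular pocket of the lifting jig, fully home, then swing the jig's locking arm shut so that it lies straight over the block. Then turn the cam lever up until it stands upright, where the cam lifts the jig's table highest, and hold it there: a spring pulls it back, so finish while still holding the lever, touching neither the block nor the jig's table and locking arm, and leave the other things on the bench where they are.

Things in the scene. Friction and masses are not known exactly. Their poses are not given: they have to be found in the camera images.
- jig: Fixed lifting jig. Origin: centre of the underside of its 150 (x) x 100 (y) x 12 mm base plate, on the bench; x runs along the pocket, away from the robot give or take the yaw; z up. The cam lever is on its -y side. Its steel table spans x -41 to +63, y -35 to +35 mm, 22 mm thick, top 94 mm above the bench with the lever down, 103 mm at full lift; the locking arm's post stands at its +x end.
- pocket (a point): Centre of the floor of the rectangular pocket in the jig's table; directly above the jig's origin; axes as the jig's. The pocket is 53 (x) x 37 (y) mm and 14 mm deep, with slightly chamfered edges; its floor is 80 mm above the bench with the cam lever down and 89 mm at full lift.
- block: Loose plain aluminium block, 50 (x) x 34 (y) x 50 (z) mm, 0.2 to 0.3 kg, a dark round bore mark on both 34 mm wide end faces. Origin: centre of its underside; z up. Starts upright on the bench at the robot's left. Either end may face forward in the pocket. Seated, 36 mm stands out of the pocket: grip it across the 34 mm width, high enough that the fingers clear the table.
- latch (a joint): Angle of the locking arm (rad) about its upright post: 0 = shut at its stop, pointing along the jig's -x straight over the block; positive = swung open towards the jig's +y (clockwise seen from above), at most 2.2; starts at 1.75 to 2.1. Light friction (under 1 N at the knob), stays where left. A flat bar 16 mm wide, 8 mm thick; its underside passes 3 mm above a seated block.
- latch_knob (a point): Centre of the top of the upright black round knob at the end of the locking arm: 16 mm diameter, 26 mm tall above the arm, 70 mm from the post's axis.
- latch_pivot (a point): Point on the upright axis of the locking arm's post, level with the top of the knob. The post is at (47, 0) mm in the jig's x, y.
- cam_lever (a joint): Angle of the cam lever (rad) about a level shaft along the jig's y: -1.3 = down at its rest stop, leaning to the jig's -x (towards the robot); 0 = upright, highest lift; up to +0.5 past upright, where the table sinks again. A spring always pulls it back to -1.3: about 3 to 4 N at the handle. From rest to upright the table rises 9 mm.
- cam_handle (a point): Middle of the cam lever's handle: a black round level bar, 16 mm diameter, 72 mm long along the jig's y, standing out to the -y side at the end of the lever arm, 100 mm from the shaft axis. The lever arm is 38 mm from this point to +y, the bar's free end 34 mm to -y. It may be pinched from above and turns in the fingers as the lever swings.
- cam_pivot (a point): Point on the cam shaft's axis in the plane in which the handle's middle swings: 45 mm above the bench, at (0, -105) mm in the jig's x, y.
- collar: Bystander: loose steel collar, 48 mm outside diameter, 22 mm tall. Origin: centre of its underside.
- bolt_bin: Bystander: loose open plastic bin with bolts, 130 x 100 x 55 mm. Origin: centre of its underside.
- oil_can: Bystander: loose standing grey can, 60 mm diameter, 90 mm tall. Origin: centre of its underside.
- wrench: Bystander: loose steel wrench lying flat. Origin: under its middle.
Not all that is in view belongs to the job. Several things have the shape of the block; the one meant has the colours described above.

How it is judged:
On the way, in this order (a step that is already met when the one before it is completed fails the run):
1. the block sits fully home in the pocket (horizontal distance between block and pocket below 0.0035 m and z of block in the frame of pocket between -0.0025 and 0.0025 m and angle between block's own z axis and vertical below 0.06 rad and angle between the x axis of block and the x axis of pocket, either way round below 0.1 rad), for 0.2 s.
2. the locking arm is shut over the seated block (all of step 1 and value of joint latch below 0.15 rad), for 0.2 s.
3. the cam lever is upright, with the block seated and locked (all of step 2 and height (world z) of pocket above 0.087 m and value of joint cam_lever between -0.15 and 0.15 rad), for 0.3 s.
At the end, for the whole second after the job is handed in: Block within 3.5 mm of the pocket's centre and 2.5 mm of its floor, upright within 0.06 rad, square within 0.10 rad; locking arm within 0.15 rad of shut; cam lever still, within 0.15 rad of upright, pocket floor above 87 mm, held by the fingers (over 0.5 N); robot off block, table and arm (all of step 3 and velocity of joint cam_lever between -0.3 and 0.3 rad/s and contact force between the fingers and cam_lever above 0.5 N and contact force between each of the arm, the fingers and lift below 0.5 N and contact force between each of the arm, the fingers and block below 0.5 N); the arm keeps its last pose, push and grip.
It fails at once if a bystander is moved more than 30 mm (distance of any of collar, bolt_bin, oil_can, wrench from where it was at the start of the episode above 0.03 m).
It also fails if it takes over 72 s, if anything falls off the work surface, if the arm or the gripper's body presses on something with over 40 N, if the wrist force passes 120 N, or if a joint passes its speed limit or range.

## Working session

There is one attempt and no reset: what is moved stays moved. The work goes in short steps, Python scripts to look and compute and a tool call to move; the robot and the scene stay as the last step left them, time stands still between calls to the robot, and variables do not carry over. Pictures are saved under pics/ and viewed, and the job is handed in when it is done.

Besides the shell and the picture viewer there is one more tool, called as name([rows], argument=value, ...), one row to a line, values as JSON. send_rows: Moves the arm, as the interface text tells. Its arguments: {"type":"object","properties":{"moves":{"type":"array","items":{"type":"array","items":{"type":"number"}}},"squeeze":{"type":"number"}},"required":["moves"]}

```bash
ls; mkdir -p pics; python3 - <<'E'
from station import manip
import cv2,numpy as np
print(manip.read_state())
for n in ("side","top"):
    p,d=manip.get_image(n); cv2.imwrite(f"pics/{n}0.png",p); np.save(f"pics/{n}0.npy",d)
    print(n,manip.camera_params(n))
E
```

```text
pics
{'time_s': 0.0, 'q': array([ 1.09491539,  0.47779215,  0.02235308,  1.55649309, -0.01146517,
        1.1093064 , -0.08311026]), 'qd': array([-0.00068473, -0.00016927,  0.00030611, -0.00081094, -0.00073325,
        0.00144785, -0.00035612]), 'joint_torque': array([ 2.09892814e-04, -5.96451795e+01,  1.60823911e+00, -2.81191367e+01,
        1.25412340e-02,  9.47741442e-03,  2.55452346e-05]), 'tool_pos': array([ 0.24258331, -0.62958976,  0.40371345]), 'eef_rot': array([ 0.58332152, -0.58267937,  0.40071576, -0.3995593 ]), 'contact_force': array([ 2.55125746e-01, -7.61142428e-01,  6.50338047e-04]), 'wrist_torque': array([ 0.03956484,  0.03843314, -0.02783948]), 'width': 1.0019778485353468}
side {'fovy': 51.58154564990179, 'cx': 282.64781706343877, 'cy': 204.172393196576, 'R': array([[-0.93968179, -0.34203437,  0.0032611 ],
       [-0.19118087,  0.51728373, -0.83418668],
       [ 0.2836336 , -0.78449349, -0.55147253]]), 't': array([0.49803799, 0.21228459, 0.9995579 ])}
top {'fovy': 57.410542769032226, 'cx': 277.6618467201611, 'cy': 208.96830384944937, 'R': array([[-0.05123709, -0.99868097, -0.00332872],
       [-0.9785002 ,  0.05086793, -0.19987449],
       [ 0.19978017, -0.00698384, -0.97981585]]), 't': array([0.03894857, 0.53646062, 1.069624  ])}
```

View pics/side0.png

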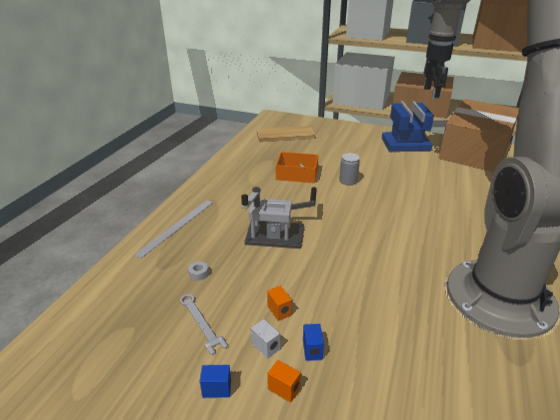

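View pics/top0.png

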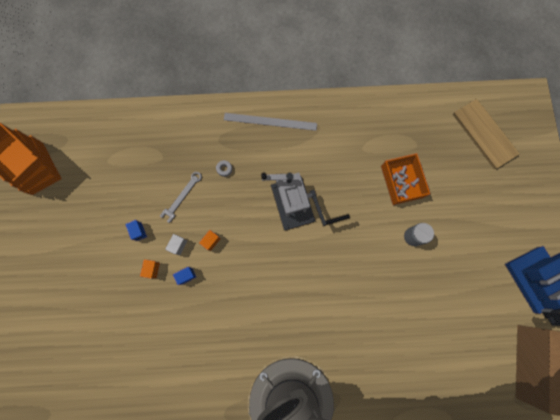

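```bash
cat > h.py <<'E'
import numpy as np,cv2
from station import manip
from scipy.spatial.transform import Rotation as Ro
CP={n:manip.camera_params(n) for n in("side","top")}
def f(n): return 210/np.tan(np.radians(CP[n]["fovy"])/2)
def ray(n,u,v):
    c=CP[n]; d=c["R"].T@np.array([(u-c["cx"])/f(n),(v-c["cy"])/f(n),1]); return -c["R"].T@c["t"],d
def plane(n,u,v,z):
    o,d=ray(n,u,v); return o+d*(z-o[2])/d[2]
def dep(n,D):
    c=CP[n];v,u=np.mgrid[0:420,0:560]
    P=np.stack([(u-c["cx"])/f(n)*D,(v-c["cy"])/f(n)*D,D],-1)-c["t"]
    return P@c["R"]   # R^T (Xc - t)
def proj(n,X):
    c=CP[n];p=c["R"]@np.asarray(X,float)+c["t"]; return c["cx"]+f(n)*p[0]/p[2],c["cy"]+f(n)*p[1]/p[2]
def tri(a,b):
    o1,d1=ray("side",*a);o2,d2=ray("top",*b)
    s=np.linalg.lstsq(np.stack([d1,-d2],1),o2-o1,rcond=None)[0]
    p,q=o1+d1*s[0],o2+d2*s[1]; return (p+q)/2,np.linalg.norm(p-q)
def Rq(s):
    q=s["eef_rot"];return Ro.from_quat([q[1],q[2],q[3],q[0]]).as_matrix()
E
python3 - <<'E'
from h import *
for n,(u0,v0,w,h) in {"top":(100,150,260,140),"side":(170,170,160,120)}.items():
    p=cv2.imread(f"pics/{n}0.png")[v0:v0+h,u0:u0+w]
    k=800/w if n=="top" else 5
    k=int(k)
    cv2.imwrite(f"pics/{n}0c.png",cv2.resize(p,None,fx=k,fy=k,interpolation=cv2.INTER_CUBIC)); print(k)
s=manip.read_state(); print(Rq(s))
E
```

```text
3
5
[[ 3.59562596e-01 -7.00921982e-04  9.33120704e-01]
 [-9.33119474e-01  1.51870897e-03  3.59563263e-01]
 [-1.66916457e-03 -9.99998601e-01 -1.07973012e-04]]
```

View pics/top0c.png

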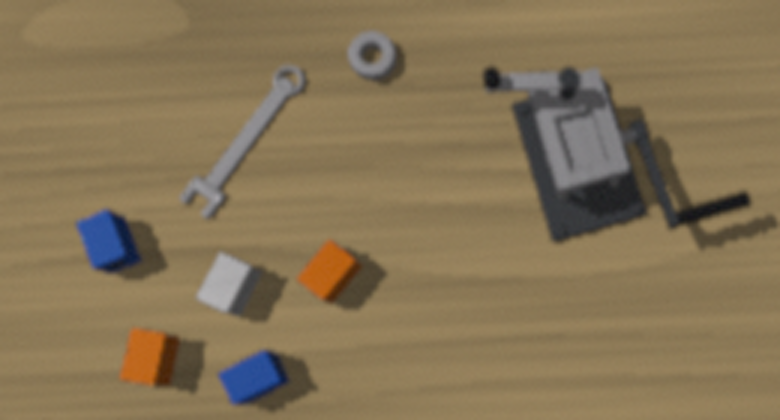

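View pics/side0c.png

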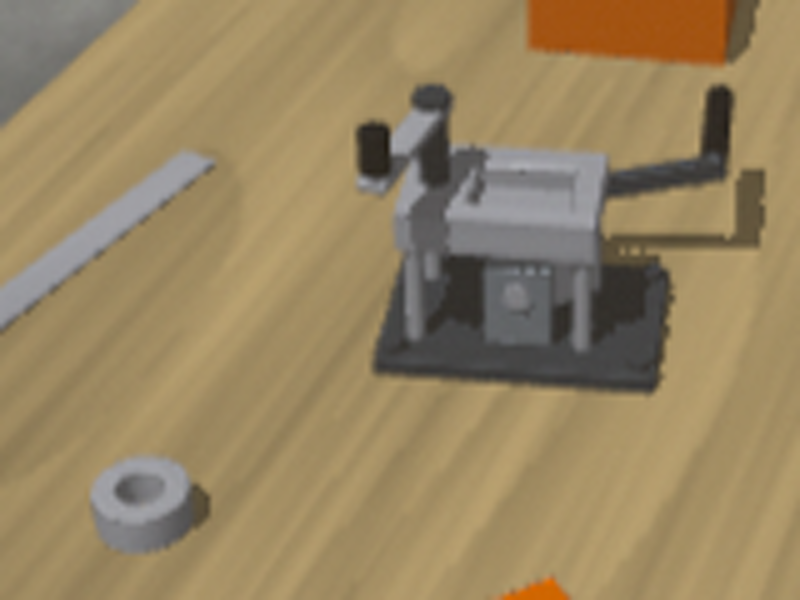

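```bash
cat > meas.py <<'E'
from h import *
def rect(P,m,z,r=0.007):
    mm=m&(abs(P[...,2]-z)<r); mm=cv2.morphologyEx(mm.astype(np.uint8),cv2.MORPH_OPEN,np.ones((2,2)))
    n,l,st,c=cv2.connectedComponentsWithStats(mm)
    if n<2:return None
    k=1+np.argmax(st[1:,4]);q=P[l==k]
    (c,sz,a)=cv2.minAreaRect((q[:,:2]*1000).astype(np.float32))
    return np.round(c,1),np.round(sz,1),round(a,1),len(q),np.round([q[:,2].mean()*1e3,q[:,2].std()*1e3],1)
E
python3 - <<'E'
from meas import *
for n in("top","side"):
    P=dep(n,np.load(f"pics/{n}0.npy"))
    X,Y=P[...,0],P[...,1]
    blk=proj(n,[0.5,0.24,0.05])
    print(n,proj(n,[0,0,0]))
    u,v=(176,245) if n=="top" else (265,335)
    print("blk pt",P[v,u])
    c=P[v,u]
    near=(abs(X-c[0])<.05)&(abs(Y-c[1])<.05)
    img=cv2.imread(f"pics/{n}0.png");hsv=cv2.cvtColor(img,cv2.COLOR_BGR2HSV)
    grey=hsv[...,1]<45
    print("block",rect(P,near&grey,.05))
    u,v=(295,200) if n=="top" else (272,210)
    c=P[v,u];print("tab pt",c)
    near=(abs(X-c[0])<.13)&(abs(Y-c[1])<.13)
    print("table",rect(P,near&(hsv[...,1]<60),.094,.005))
    print("base",rect(P,near&(hsv[...,1]<90)&(hsv[...,2]<120),.012,.006))
    print("bench z",np.median(P[250:260,100:110,2]) , P[v:v+3,u:u+3,2])
E
```

```text
top (np.float64(291.62595925733496), np.float64(401.30391961634405))
blk pt [0.44820144 0.31090438 0.04639596]
block (array([377.6, 183.8]), array([350.7,  51.6]), 61.1, 207, array([52.6, 77.4]))
tab pt [ 0.55648782 -0.03979068  0.0787018 ]
table (array([481.2, -34.6]), array([ 96.3, 339.3]), 88.1, 565, array([91.2, 48. ]))
base (array([467.3, -39.1]), array([305.7, 122.5]), 1.2, 643, array([17.4, 64.9]))
bench z 0.00027601642006099014 [[0.0787018  0.08156721 0.07736557]
 [0.08223551 0.08242361 0.0815551 ]
 [0.08350882 0.08162484 0.07909091]]
side (np.float64(499.1831189382203), np.float64(296.4687835442944))
blk pt [0.44740458 0.32732153 0.05127409]
block (array([356.4, 569.4]), array([ 55.3, 607.6]), 20.3, 399, array([55.4, 67.8]))
tab pt [ 0.57454984 -0.03928713  0.07996797]
table (array([590.8, -96.4]), array([100.2, 206.2]), 13.6, 466, array([91.4, 10.5]))
base (array([438.5, 388.6]), array([152.4, 995.5]), 16.4, 915, array([14.5, 41.3]))
bench z -0.7433177121956519 [[0.07996797 0.07982243 0.07925254]
 [0.07890065 0.08173588 0.08009069]
 [0.09509059 0.09388985 0.09516   ]]
```

```bash
cat > meas.py <<'E'
from h import *
def rect(n,P,m,z,r=0.007,show=None,open_=True):
    m0=m&(abs(P[...,2]-z)<r); mm=m0.astype(np.uint8)
    if open_: mm=cv2.morphologyEx(mm,cv2.MORPH_OPEN,np.ones((3,3)))
    N,l,st,c=cv2.connectedComponentsWithStats(mm)
    if N<2:return None
    k=1+np.argmax(st[1:,4]); sel=(l==k)&m0
    vs,us=np.nonzero(sel)
    q=np.array([plane(n,u,v,z) for u,v in zip(us,vs)])
    (c,sz,a)=cv2.minAreaRect((q[:,:2]*1000).astype(np.float32))
    zz=P[sel][:,2]
    if show: 
        im=cv2.imread(f"pics/{n}0.png");im[sel]=(0,0,255);cv2.imwrite(show,cv2.resize(im[140:400,100:400],None,fx=2.6,fy=2.2))
    return np.round(c,1),np.round(sz,1),round(a,1),len(q),np.round([zz.mean()*1e3,zz.std()*1e3],1)
E
python3 - <<'E'
from meas import *
for n in("top","side"):
    P=dep(n,np.load(f"pics/{n}0.npy"))
    X,Y=P[...,0],P[...,1]
    img=cv2.imread(f"pics/{n}0.png");hsv=cv2.cvtColor(img,cv2.COLOR_BGR2HSV)
    near=np.hypot(X-.448,Y-.32)<.045
    print(n,"block",rect(n,P,near&(hsv[...,1]<60),.05))
    near=np.hypot(X-.56,Y+.04)<.12
    print("table",rect(n,P,near&(hsv[...,1]<60),.094,.007,f"pics/{n}t.png"))
    print("base",rect(n,P,near&(hsv[...,2]<110),.012,.006,f"pics/{n}b.png"))
E
```

```text
top block (array([453. , 315.3]), array([35.2, 49.5]), 60.9, 201, array([50.3,  2.3]))
table (array([576.3, -32.4]), array([104. ,  70.2]), 13.6, 576, array([94.3,  2.1]))
base (array([560.3, -35.7]), array([137.9,  99.4]), 13.6, 611, array([12.3,  2.1]))
side block (array([451.2, 318.7]), array([37. , 53.9]), 61.9, 397, array([49.7,  1.9]))
table (array([576. , -28.1]), array([104.5,  80.2]), 13.9, 509, array([93.5,  2.3]))
base (array([565.5, -31.6]), array([150.2, 107. ]), 13.9, 891, array([12.1,  2. ]))
```

```bash
python3 - <<'E'
import cv2,numpy as np
a=[cv2.resize(cv2.imread(f"pics/{x}.png"),(400,300)) for x in("topt","topb","sidet","sideb")]
cv2.imwrite("pics/mm.png",np.vstack([np.hstack(a[:2]),np.hstack(a[2:])]))
E
```

```text
(no output)
```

View pics/mm.png

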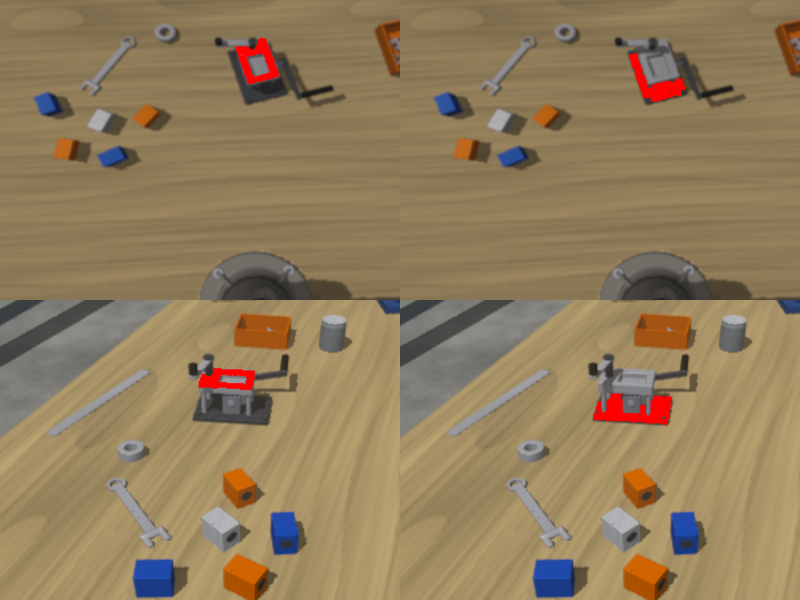

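```bash
cat >> h.py <<'E'
def plan(tgt,ang,n,fing,yref=None):
    """rows from current pose to world tgt (m) with tool-x at world angle ang(deg), n rows"""
    s=manip.read_state();p=np.array(s["tool_pos"]);R=Rq(s)
    a0=np.degrees(np.arctan2(R[1,0],R[0,0])); da=(ang-a0+180)%360-180
    if yref is not None: da=yref
    print("pos",p.round(4),"ang",round(a0,2),"da",round(da,2),"tilt",R[2].round(4),"F",s["contact_force"].round(2),"w",round(s["width"],3),"t",s["time_s"])
    d=(np.array(tgt)-p)/n; rows=[]
    for i in range(n):
        t=R.T@d
        rows.append([round(float(x),4) for x in t]+[round(-np.radians(da)/n,4),fing])
        R=Ro.from_euler("z",da/n,degrees=True).as_matrix()@R
    print(rows)
def jig(x,y,z=0,o=(.5657,-.0351),a=13.7):
    c,s=np.cos(np.radians(a)),np.sin(np.radians(a)); return np.array([o[0]+c*x-s*y,o[1]+s*x+c*y,z])
E
python3 - <<'E'
from meas import *
n="top";P=dep(n,np.load("pics/top0.npy"))
img=cv2.imread("pics/top0.png");hsv=cv2.cvtColor(img,cv2.COLOR_BGR2HSV)
c=np.array([.453,.3155]);e=np.array([np.cos(np.radians(60.9)),np.sin(np.radians(60.9))]);g=np.array([-e[1],e[0]])
for u,v in((209,240),(184,276),(150,269),(136,230)):
    q=P[v,u];m=np.hypot(P[...,0]-q[0],P[...,1]-q[1])<.045
    m&=(hsv[...,1]>150)&(P[...,2]>.005)&(P[...,2]<.06)
    A=P[m][:,:2]-c; j=A@e; l=A@g
    near=abs(l)<.02
    print(q.round(3),"jaw range",j.min().round(3),j.max().round(3),"lat",l.min().round(3),l.max().round(3),"in finger strip",j[near].min() if near.any() else None, j[near].max() if near.any() else None)
plan([.453,.3155,.4],60.9,20,.0854)
E
```

```text
[0.458 0.215 0.049] jaw range -0.103 -0.062 lat -0.08 -0.027 in finger strip None None
[0.358 0.287 0.052] jaw range -0.093 -0.044 lat 0.043 0.094 in finger strip None None
[0.383 0.384 0.05 ] jaw range 0.012 0.055 lat 0.07 0.125 in finger strip None None
[0.497 0.426 0.052] jaw range 0.098 0.15 lat -0.008 0.041 in finger strip 0.09817992442971743 0.15041087896996247
pos [ 0.2426 -0.6296  0.4038] ang -68.93 da 129.83 tilt [-1.7e-03 -1.0e+00 -1.0e-04] F [-0.04 -0.78  0.48] w 0.997 t 0.1
[[-0.0403, 0.0003, 0.0268, np.float64(-0.1133), 0.0854], [-0.037, 0.0002, 0.0312, np.float64(-0.1133), 0.0854], [-0.0333, 0.0002, 0.0352, np.float64(-0.1133), 0.0854], [-0.0291, 0.0002, 0.0387, np.float64(-0.1133), 0.0854], [-0.0245, 0.0002, 0.0418, np.float64(-0.1133), 0.0854], [-0.0196, 0.0002, 0.0443, np.float64(-0.1133), 0.0854], [-0.0145, 0.0002, 0.0462, np.float64(-0.1133), 0.0854], [-0.0092, 0.0002, 0.0475, np.float64(-0.1133), 0.0854], [-0.0038, 0.0002, 0.0483, np.float64(-0.1133), 0.0854], [0.0017, 0.0002, 0.0484, np.float64(-0.1133), 0.0854], [0.0072, 0.0002, 0.0479, np.float64(-0.1133), 0.0854], [0.0126, 0.0002, 0.0468, np.float64(-0.1133), 0.0854], [0.0178, 0.0002, 0.045, np.float64(-0.1133), 0.0854], [0.0227, 0.0001, 0.0427, np.float64(-0.1133), 0.0854], [0.0274, 0.0001, 0.0399, np.float64(-0.1133), 0.0854], [0.0318, 0.0001, 0.0365, np.float64(-0.1133), 0.0854], [0.0357, 0.0001, 0.0327, np.float64(-0.1133), 0.0854], [0.0392, 0.0001, 0.0285, np.float64(-0.1133), 0.0854], [0.0421, 0.0001, 0.0239, np.float64(-0.1133), 0.0854], [0.0446, 0.0001, 0.0189, np.float64(-0.1133), 0.0854]]
```

```bash
python3 - <<'E'
from h import *
plan([.54,-.25,.4],-20,10,.0854)
E
```

```text
pos [ 0.2426 -0.6296  0.4038] ang -68.93 da 48.93 tilt [-1.7e-03 -1.0e+00 -1.0e-04] F [-0.04 -0.78  0.48] w 0.997 t 0.1
[[-0.0247, 0.0004, 0.0414, np.float64(-0.0854), 0.0854], [-0.0211, 0.0004, 0.0434, np.float64(-0.0854), 0.0854], [-0.0173, 0.0004, 0.045, np.float64(-0.0854), 0.0854], [-0.0134, 0.0004, 0.0463, np.float64(-0.0854), 0.0854], [-0.0094, 0.0004, 0.0473, np.float64(-0.0854), 0.0854], [-0.0054, 0.0004, 0.0479, np.float64(-0.0854), 0.0854], [-0.0013, 0.0004, 0.0482, np.float64(-0.0854), 0.0854], [0.0029, 0.0004, 0.0481, np.float64(-0.0854), 0.0854], [0.007, 0.0004, 0.0477, np.float64(-0.0854), 0.0854], [0.011, 0.0004, 0.047, np.float64(-0.0854), 0.0854]]
```

send_rows([
  [-0.025,0,0.041,-0.085,0.085],
  [-0.021,0,0.043,-0.085,0.085],
  [-0.017,0,0.045,-0.085,0.085],
  [-0.013,0,0.046,-0.085,0.085],
  [-0.009,0,0.047,-0.085,0.085],
  [-0.005,0,0.048,-0.085,0.085],
  [-0.001,0,0.048,-0.085,0.085],
  [0.003,0,0.048,-0.085,0.085],
  [0.007,0,0.048,-0.085,0.085],
  [0.011,0,0.047,-0.085,0.085],
], squeeze=40)

```text
time_s: 1.1
tool_pos: [0.5397, -0.2432, 0.3981]
eef_rot: [-0.697, 0.697, -0.122, 0.115]
contact_force: [0.4, -0.1, 0.3]
width: 0.994
```

```bash
python3 - <<'E'
from h import *
plan([.453,.3155,.33],60.9,15,.085)
E
```

```text
pos [ 0.5397 -0.2432  0.3981] ang -19.31 da 80.21 tilt [-0.0093 -1.     -0.0024] F [ 0.36 -0.12  0.33] w 0.994 t 1.1
[[-0.0177, 0.0046, 0.0333, np.float64(-0.0933), 0.085], [-0.0146, 0.0046, 0.0348, np.float64(-0.0933), 0.085], [-0.0113, 0.0046, 0.036, np.float64(-0.0933), 0.085], [-0.0079, 0.0045, 0.0369, np.float64(-0.0933), 0.085], [-0.0044, 0.0045, 0.0374, np.float64(-0.0933), 0.085], [-0.0009, 0.0045, 0.0377, np.float64(-0.0933), 0.085], [0.0026, 0.0044, 0.0376, np.float64(-0.0933), 0.085], [0.0061, 0.0044, 0.0372, np.float64(-0.0933), 0.085], [0.0096, 0.0044, 0.0365, np.float64(-0.0933), 0.085], [0.0129, 0.0043, 0.0354, np.float64(-0.0933), 0.085], [0.0162, 0.0043, 0.0341, np.float64(-0.0933), 0.085], [0.0193, 0.0043, 0.0324, np.float64(-0.0933), 0.085], [0.0222, 0.0043, 0.0305, np.float64(-0.0933), 0.085], [0.025, 0.0042, 0.0283, np.float64(-0.0933), 0.085], [0.0275, 0.0042, 0.0258, np.float64(-0.0933), 0.085]]
```

send_rows([
  [-0.018,0,0.033,-0.093,0.085],
  [-0.015,0,0.035,-0.093,0.085],
  [-0.011,0,0.036,-0.093,0.085],
  [-0.008,0,0.037,-0.093,0.085],
  [-0.004,0,0.037,-0.093,0.085],
  [-0.001,0,0.038,-0.093,0.085],
  [0.003,0,0.038,-0.093,0.085],
  [0.006,0,0.037,-0.093,0.085],
  [0.01,0,0.036,-0.093,0.085],
  [0.013,0,0.035,-0.093,0.085],
])

```text
time_s: 2.1
tool_pos: [0.474, 0.145, 0.397]
eef_rot: [0.673, -0.67, -0.218, 0.225]
contact_force: [0.8, 0.2, -0.7]
width: 0.992
```

```bash
python3 - <<'E'
from h import *
plan([.453,.3155,.27],60.9,8,.085)
E
```

```text
pos [0.474 0.145 0.397] ang 36.51 da 24.39 tilt [-0.0076 -0.9999  0.0082] F [ 0.77  0.18 -0.71] w 0.992 t 2.1
[[0.0107, 0.0159, 0.0186, np.float64(-0.0532), 0.085], [0.0117, 0.0159, 0.018, np.float64(-0.0532), 0.085], [0.0126, 0.0159, 0.0173, np.float64(-0.0532), 0.085], [0.0135, 0.0159, 0.0166, np.float64(-0.0532), 0.085], [0.0144, 0.0159, 0.0159, np.float64(-0.0532), 0.085], [0.0152, 0.0159, 0.0151, np.float64(-0.0532), 0.085], [0.016, 0.0159, 0.0143, np.float64(-0.0532), 0.085], [0.0168, 0.0159, 0.0134, np.float64(-0.0532), 0.085]]
```

send_rows([
  [0.011,0.016,0.019,-0.053,0.085],
  [0.012,0.016,0.018,-0.053,0.085],
  [0.013,0.016,0.017,-0.053,0.085],
  [0.014,0.016,0.017,-0.053,0.085],
  [0.014,0.016,0.016,-0.053,0.085],
  [0.015,0.016,0.015,-0.053,0.085],
  [0.016,0.016,0.014,-0.053,0.085],
  [0.017,0.016,0.013,-0.053,0.085],
  [0,0,0,0,0.085],
  [0,0,0,0,0.085],
])

```text
time_s: 3.1
tool_pos: [0.4481, 0.3275, 0.2632]
eef_rot: [0.608, -0.602, -0.363, 0.37]
contact_force: [0.1, -0.2, 0.5]
width: 0.997
```

```bash
python3 - <<'E'
from h import *
plan([.453,.3155,.191],60.9,6,.085)
p,d=manip.get_image("top");cv2.imwrite("pics/top1.png",cv2.resize(p[150:330,90:330],None,fx=3,fy=3,interpolation=cv2.INTER_CUBIC))
p,d=manip.get_image("side");cv2.imwrite("pics/side1.png",cv2.resize(p[200:420,150:420],None,fx=2.7,fy=2.7,interpolation=cv2.INTER_CUBIC))
E
```

```text
pos [0.4481 0.3275 0.2632] ang 62.39 da -1.49 tilt [-0.0045 -0.9999  0.0128] F [ 0.13 -0.21  0.5 ] w 0.997 t 3.1
[[-0.0013, 0.012, -0.0018, np.float64(0.0043), 0.085], [-0.0013, 0.012, -0.0018, np.float64(0.0043), 0.085], [-0.0013, 0.012, -0.0018, np.float64(0.0043), 0.085], [-0.0013, 0.012, -0.0018, np.float64(0.0043), 0.085], [-0.0013, 0.012, -0.0018, np.float64(0.0043), 0.085], [-0.0013, 0.012, -0.0018, np.float64(0.0043), 0.085]]
```

View pics/side1.png

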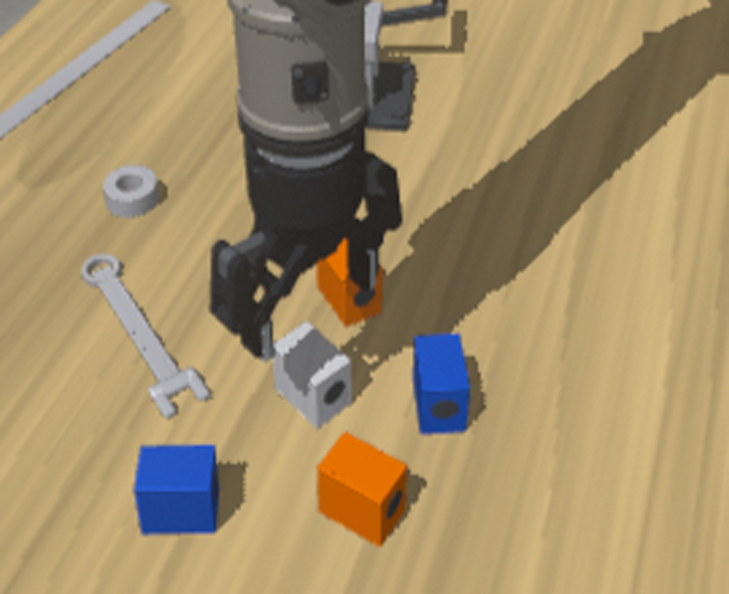

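View pics/top1.png

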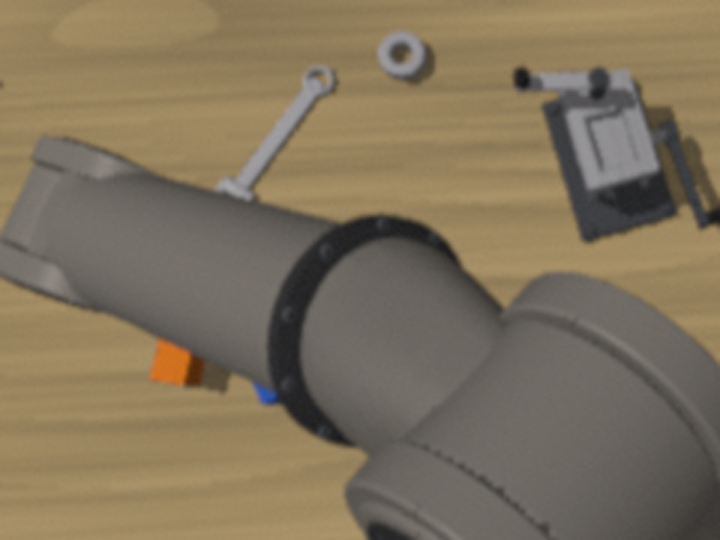

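```bash
cat >> h.py <<'E'
def gplan(tgt,ang,n,fing,yref=None):
    s=manip.read_state();R=Rq(s); g=np.array(s["tool_pos"])+.155*R[:,1]
    # turn spins about tool y; grasp point stays on that axis
    print("grasp",g.round(4),"tooly",R[:,1].round(4)); plan(np.array(s["tool_pos"])+np.array(tgt)-g,ang,n,fing,yref)
E
python3 - <<'E'
from h import *
gplan([.4525,.3158,.036],60.9,7,.085)
E
```

```text
grasp [0.4464 0.3274 0.1088] tooly [-0.0124  0.0023 -0.9999]
pos [0.4483 0.3271 0.2638] ang 62.34 da -1.44 tilt [-0.0037 -0.9999  0.0121] F [ 0.65 -0.1   0.38] w 0.994 t 3.2
[[-0.001, 0.0104, -0.0017, np.float64(0.0036), 0.085], [-0.001, 0.0104, -0.0017, np.float64(0.0036), 0.085], [-0.001, 0.0104, -0.0017, np.float64(0.0036), 0.085], [-0.001, 0.0104, -0.0017, np.float64(0.0036), 0.085], [-0.001, 0.0104, -0.0017, np.float64(0.0036), 0.085], [-0.001, 0.0104, -0.0017, np.float64(0.0036), 0.085], [-0.001, 0.0104, -0.0017, np.float64(0.0036), 0.085]]
```

send_rows([
  [-0.0035,0,-0.006,0.012,0.085],
  [-0.0035,0,-0.006,0.012,0.085],
  [0,0.004,0,0,0.085],
  [0,0.01,0,0,0.085],
  [0,0.01,0,0,0.085],
  [0,0.01,0,0,0.085],
  [0,0.01,0,0,0.085],
  [0,0.01,0,0,0.085],
  [0,0.01,0,0,0.085],
  [0,0.0,0,0,0.085],
])

```text
time_s: 4.2
tool_pos: [0.4569, 0.3109, 0.1946]
eef_rot: [0.613, -0.609, -0.353, 0.359]
contact_force: [-1.0, -0.9, 0.6]
width: 0.996
```

```bash
python3 - <<'E'
from h import *
gplan([.4525,.3158,.036],60.9,2,.085)
E
```

```text
grasp [0.4553 0.311  0.0396] tooly [-1.080e-02  4.000e-04 -9.999e-01]
pos [0.4569 0.3109 0.1946] ang 60.49 da 0.41 tilt [-0.0049 -0.9999  0.0096] F [-1.   -0.9   0.59] w 0.996 t 4.2
[[0.0014, 0.0018, 0.0024, np.float64(-0.0036), 0.085], [0.0014, 0.0018, 0.0024, np.float64(-0.0036), 0.085]]
```

send_rows([
  [0.0015,0.001,0.0024,-0.004,0.085],
  [0.001,0.001,0.002,0,0.085],
  [0,0.0,0,0,0.085],
  [0,0,0,0,0.03],
  [0,0,0,0,0.03],
  [0,0,0,0,0.03],
  [0,0,0,0,0.03],
  [0,0,0,0,0.03],
  [0,0,0,0,0.03],
  [0,0.0,0,0,0.03],
], squeeze=40)

```text
time_s: 5.2
tool_pos: [0.4544, 0.3163, 0.1938]
eef_rot: [0.612, -0.608, -0.355, 0.36]
contact_force: [-0.1, 0.5, 0.4]
width: 0.39
```

```bash
python3 - <<'E'
from h import *
gplan([.4525,.3158,.036],60.9,2,.085)
p,d=manip.get_image("side");cv2.imwrite("pics/side2.png",cv2.resize(p[250:420,190:380],None,fx=4,fy=3.5,interpolation=cv2.INTER_CUBIC))
E
```

```text
grasp [0.453  0.3166 0.0388] tooly [-0.0089  0.0019 -1.    ]
pos [0.4544 0.3163 0.1938] ang 60.76 da 0.14 tilt [-0.0027 -1.      0.0087] F [-0.12  0.45  0.45] w 0.39 t 5.2
[[-0.0005, 0.0014, -0.0, np.float64(-0.0013), 0.085], [-0.0005, 0.0014, -0.0, np.float64(-0.0013), 0.085]]
```

View pics/side2.png

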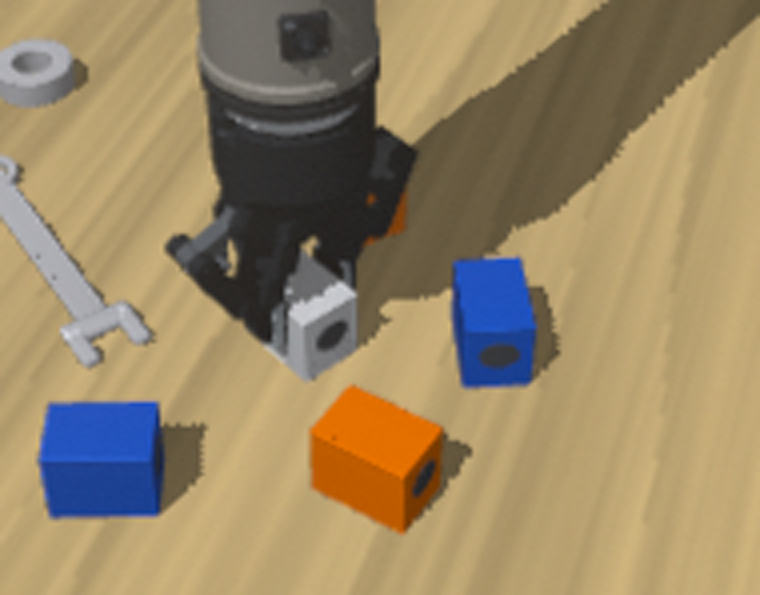

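send_rows([
  [0,-0.005,0,0,0.03],
  [0,-0.01,0,0,0.03],
  [0,-0.02,0,0,0.03],
  [0,-0.03,0,0,0.03],
  [0,-0.03,0,0,0.03],
  [0,-0.03,0,0,0.03],
  [0,-0.03,0,0,0.03],
  [0,-0.02,0,0,0.03],
  [0,-0.01,0,0,0.03],
  [0,0.0,0,0,0.03],
], squeeze=60)

```text
time_s: 6.25
tool_pos: [0.4544, 0.3154, 0.3897]
eef_rot: [0.611, -0.608, -0.355, 0.362]
contact_force: [-0.1, 1.3, -1.6]
width: 0.389
```

```bash
python3 - <<'E'
from h import *
t=jig(0,0,.22);print(t)
gplan(t,103.7,17,.03)
E
```

```text
[ 0.5657 -0.0351  0.22  ]
grasp [0.4527 0.3153 0.2347] tooly [-1.090e-02 -4.000e-04 -9.999e-01]
pos [0.4544 0.3154 0.3897] ang 60.88 da 42.82 tilt [-0.0056 -0.9999  0.0093] F [-0.14  1.26 -1.63] w 0.389 t 6.25
[[-0.0148, 0.0008, -0.0158, np.float64(-0.044), 0.03], [-0.0154, 0.0008, -0.0152, np.float64(-0.044), 0.03], [-0.0161, 0.0008, -0.0145, np.float64(-0.044), 0.03], [-0.0167, 0.0008, -0.0138, np.float64(-0.044), 0.03], [-0.0173, 0.0008, -0.013, np.float64(-0.044), 0.03], [-0.0179, 0.0009, -0.0122, np.float64(-0.044), 0.03], [-0.0184, 0.0009, -0.0114, np.float64(-0.044), 0.03], [-0.0189, 0.0009, -0.0106, np.float64(-0.044), 0.03], [-0.0193, 0.0009, -0.0098, np.float64(-0.044), 0.03], [-0.0197, 0.0009, -0.0089, np.float64(-0.044), 0.03], [-0.0201, 0.0009, -0.0081, np.float64(-0.044), 0.03], [-0.0204, 0.0009, -0.0072, np.float64(-0.044), 0.03], [-0.0207, 0.0009, -0.0063, np.float64(-0.044), 0.03], [-0.021, 0.0009, -0.0053, np.float64(-0.044), 0.03], [-0.0212, 0.0009, -0.0044, np.float64(-0.044), 0.03], [-0.0214, 0.001, -0.0035, np.float64(-0.044), 0.03], [-0.0215, 0.001, -0.0025, np.float64(-0.044), 0.03]]
```

send_rows([
  [-0.015,0.001,-0.016,-0.044,0.03],
  [-0.015,0.001,-0.015,-0.044,0.03],
  [-0.016,0.001,-0.0145,-0.044,0.03],
  [-0.017,0.001,-0.014,-0.044,0.03],
  [-0.017,0.001,-0.013,-0.044,0.03],
  [-0.018,0.001,-0.012,-0.044,0.03],
  [-0.018,0.001,-0.011,-0.044,0.03],
  [-0.019,0.001,-0.011,-0.044,0.03],
  [-0.019,0.001,-0.01,-0.044,0.03],
  [-0.02,0.001,-0.009,-0.044,0.03],
])

```text
time_s: 7.25
tool_pos: [0.5198, 0.1039, 0.3673]
eef_rot: [0.516, -0.504, -0.481, 0.498]
contact_force: [0.4, -0.1, -0.8]
width: 0.386
```

```bash
python3 - <<'E'
from h import *
gplan(jig(0,0,.22),103.7,8,.03)
E
```

```text
grasp [0.5154 0.1033 0.2124] tooly [-0.0286 -0.0041 -0.9996]
pos [0.5198 0.1039 0.3673] ang 87.68 da 16.02 tilt [-0.0053 -0.9996  0.0284] F [ 0.44 -0.06 -0.85] w 0.386 t 7.25
[[-0.017, -0.0011, -0.007, np.float64(-0.0349), 0.03], [-0.0173, -0.001, -0.0064, np.float64(-0.0349), 0.03], [-0.0175, -0.001, -0.0058, np.float64(-0.0349), 0.03], [-0.0177, -0.001, -0.0051, np.float64(-0.0349), 0.03], [-0.0178, -0.001, -0.0045, np.float64(-0.0349), 0.03], [-0.018, -0.001, -0.0039, np.float64(-0.0349), 0.03], [-0.0181, -0.0009, -0.0033, np.float64(-0.0349), 0.03], [-0.0182, -0.0009, -0.0026, np.float64(-0.0349), 0.03]]
```

send_rows([
  [-0.017,-0.001,-0.007,-0.035,0.03],
  [-0.017,-0.001,-0.006,-0.035,0.03],
  [-0.0175,-0.001,-0.006,-0.035,0.03],
  [-0.018,-0.001,-0.005,-0.035,0.03],
  [-0.018,-0.001,-0.004,-0.035,0.03],
  [-0.018,-0.001,-0.003,-0.035,0.03],
  [-0.01,-0.001,-0.002,-0.02,0.03],
  [-0.006,-0.001,-0.001,-0.01,0.03],
  [0,0,0,0,0.03],
  [0,0,0,0,0.03],
])

```text
time_s: 8.25
tool_pos: [0.5597, -0.0259, 0.3608]
eef_rot: [0.459, -0.433, -0.536, 0.561]
contact_force: [0.1, 1.0, -2.3]
width: 0.391
```

```bash
python3 - <<'E'
from h import *
gplan(jig(0,0,.20),103.7,5,.03)
s=manip.read_state();print(s["q"].round(3))
for n,(u0,v0,w,h) in {"top":(230,140,140,105),"side":(220,130,120,90)}.items():
    p,d=manip.get_image(n);cv2.imwrite(f"pics/{n}3r.png",p);cv2.imwrite(f"pics/{n}3.png",cv2.resize(p[v0:v0+h,u0:u0+w],None,fx=5,fy=5,interpolation=cv2.INTER_CUBIC))
E
```

```text
grasp [ 0.5518 -0.0266  0.2061] tooly [-0.0512 -0.0046 -0.9987]
pos [ 0.5597 -0.0259  0.3608] ang 101.83 da 1.87 tilt [ 0.006  -0.9987  0.0511] F [ 0.1   0.95 -2.3 ] w 0.391 t 8.25
[[-0.0022, 0.0011, -0.0024, np.float64(-0.0065), 0.03], [-0.0023, 0.0011, -0.0024, np.float64(-0.0065), 0.03], [-0.0023, 0.0011, -0.0024, np.float64(-0.0065), 0.03], [-0.0023, 0.0011, -0.0024, np.float64(-0.0065), 0.03], [-0.0023, 0.0011, -0.0024, np.float64(-0.0065), 0.03]]
[ 0.595  0.486 -0.863  1.816  0.406  1.085  1.353]
```

View pics/side3.png

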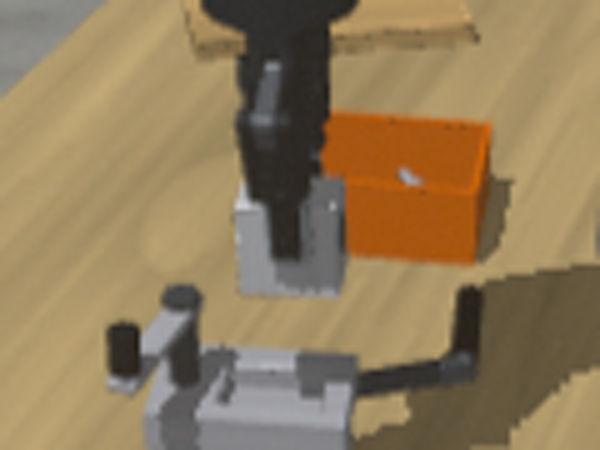

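View pics/top3.png

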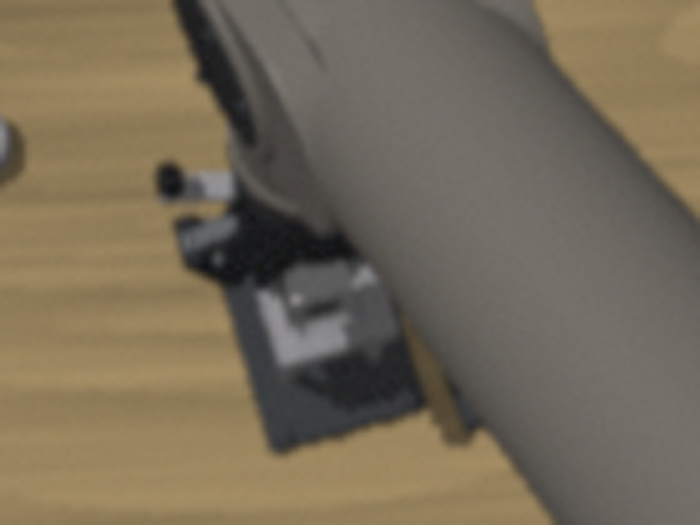

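send_rows([
  [0,0,0,0,0.03],
  [0,0,0,0,0.03],
  [0,0,0,0,0.03],
  [0,0,0,0,0.03],
  [0,0,0,0,0.03],
  [0,0,0,0,0.03],
  [0,0,0,0,0.03],
  [0,0,0,0,0.03],
  [0,0,0,0,0.03],
  [0,0,0,0,0.03],
])

```text
time_s: 9.35
tool_pos: [0.5594, -0.0234, 0.3617]
eef_rot: [0.457, -0.432, -0.537, 0.562]
contact_force: [0.2, 0.1, -1.6]
width: 0.387
```

```bash
python3 - <<'E'
from h import *
gplan(jig(0,0,.20),103.7,5,.03)
s=manip.read_state();print(s["q"].round(3))
E
```

```text
grasp [ 0.5516 -0.0242  0.2068] tooly [-0.0499 -0.005  -0.9987]
pos [ 0.5594 -0.0234  0.3617] ang 102.03 da 1.67 tilt [ 0.0056 -0.9987  0.0498] F [ 0.24  0.12 -1.59] w 0.387 t 9.35
[[-0.0027, 0.0012, -0.0024, np.float64(-0.0058), 0.03], [-0.0027, 0.0012, -0.0023, np.float64(-0.0058), 0.03], [-0.0027, 0.0012, -0.0023, np.float64(-0.0058), 0.03], [-0.0028, 0.0012, -0.0023, np.float64(-0.0058), 0.03], [-0.0028, 0.0012, -0.0023, np.float64(-0.0058), 0.03]]
[ 0.592  0.484 -0.865  1.817  0.405  1.085  1.352]
```

send_rows([
  [0,0,0,0.06,0.03],
  [0,0,0,0.06,0.03],
  [0,0,0,0.06,0.03],
  [0,0,0,0.06,0.03],
  [0,0,0,0.06,0.03],
  [0,0,0,0.06,0.03],
  [0,0,0,0,0.03],
  [0,0,0,0,0.03],
  [0,0,0,0,0.03],
  [0,0,0,0,0.03],
])

```text
time_s: 10.35
tool_pos: [0.5593, -0.0235, 0.3615]
eef_rot: [0.549, -0.528, -0.444, 0.473]
contact_force: [-0.4, -0.6, -1.8]
width: 0.387
```

```bash
python3 - <<'E'
from h import *
gplan(jig(0,0,.20),103.7,5,.03)
s=manip.read_state();print(s["q"].round(3))
E
```

```text
grasp [ 0.5516 -0.0242  0.2067] tooly [-0.0502 -0.0045 -0.9987]
pos [ 0.5593 -0.0235  0.3615] ang 80.82 da 22.88 tilt [-0.0125 -0.9987  0.0488] F [-0.42 -0.63 -1.8 ] w 0.387 t 10.35
[[-0.0017, 0.0012, -0.0032, np.float64(-0.0799), 0.03], [-0.0019, 0.0012, -0.0031, np.float64(-0.0799), 0.03], [-0.0022, 0.0012, -0.0029, np.float64(-0.0799), 0.03], [-0.0024, 0.0012, -0.0027, np.float64(-0.0799), 0.03], [-0.0026, 0.0012, -0.0025, np.float64(-0.0799), 0.03]]
[ 0.536  0.458 -0.783  1.821  0.358  1.066  1.022]
```

```bash
python3 - <<'E'
from h import *
gplan(jig(0.001,0,.17),103.7,8,.03)
E
```

```text
grasp [ 0.5516 -0.0242  0.2067] tooly [-0.0502 -0.0045 -0.9987]
pos [ 0.5593 -0.0235  0.3615] ang 80.82 da 22.88 tilt [-0.0125 -0.9987  0.0488] F [-0.42 -0.63 -1.8 ] w 0.387 t 10.35
[[-0.001, 0.0045, -0.0023, np.float64(-0.0499), 0.03], [-0.0011, 0.0045, -0.0022, np.float64(-0.0499), 0.03], [-0.0012, 0.0045, -0.0022, np.float64(-0.0499), 0.03], [-0.0013, 0.0045, -0.0021, np.float64(-0.0499), 0.03], [-0.0013, 0.0045, -0.0021, np.float64(-0.0499), 0.03], [-0.0014, 0.0045, -0.002, np.float64(-0.0499), 0.03], [-0.0015, 0.0045, -0.0019, np.float64(-0.0499), 0.03], [-0.0016, 0.0045, -0.0018, np.float64(-0.0499), 0.03]]
```

send_rows([
  [-0.001,0.0045,-0.0023,-0.05,0.03],
  [-0.001,0.0045,-0.0022,-0.05,0.03],
  [-0.001,0.0045,-0.0022,-0.05,0.03],
  [-0.001,0.0045,-0.002,-0.05,0.03],
  [-0.001,0.0045,-0.002,-0.05,0.03],
  [-0.0015,0.0045,-0.002,-0.05,0.03],
  [-0.0015,0.0045,-0.002,-0.05,0.03],
  [-0.0015,0.0045,-0.002,-0.05,0.03],
  [0,0,0,0,0.03],
  [0,0,0,0,0.03],
])

```text
time_s: 11.35
tool_pos: [0.5754, -0.0339, 0.3234]
eef_rot: [0.444, -0.418, -0.548, 0.572]
contact_force: [-0.4, 0.4, -1.9]
width: 0.389
```

```bash
python3 - <<'E'
from h import *
gplan(jig(0.001,0,.15),103.7,5,.03)
E
```

```text
grasp [ 0.5677 -0.0344  0.1686] tooly [-0.0498 -0.0036 -0.9988]
pos [ 0.5754 -0.0339  0.3234] ang 104.83 da -1.13 tilt [ 0.0092 -0.9988  0.0491] F [-0.36  0.43 -1.93] w 0.389 t 11.35
[[-0.0001, 0.0037, 0.0, np.float64(0.0039), 0.03], [-0.0001, 0.0037, 0.0, np.float64(0.0039), 0.03], [-0.0001, 0.0037, 0.0, np.float64(0.0039), 0.03], [-0.0001, 0.0037, 0.0, np.float64(0.0039), 0.03], [-0.0001, 0.0037, 0.0, np.float64(0.0039), 0.03]]
```

send_rows([
  [0,0.004,0,0.01,0.03],
  [0,0.004,0,0.01,0.03],
  [0,0.004,0.0,0,0.03],
  [0,0.004,0,0,0.03],
  [0,0.004,0.0,0,0.03],
  [0,0,0,0,0.03],
  [0,0,0,0,0.03],
  [0,0,0,0,0.03],
  [0,0,0,0,0.03],
  [0,0,0,0,0.03],
])

```text
time_s: 12.35
tool_pos: [0.5742, -0.0336, 0.3024]
eef_rot: [0.45, -0.425, -0.543, 0.567]
contact_force: [0.5, -0.7, -1.2]
width: 0.394
```

```bash
python3 - <<'E'
from h import *
gplan(jig(0.001,0,.14),103.7,5,.03)
for n,(u0,v0,w,h) in {"top":(250,150,100,75),"side":(230,150,100,75)}.items():
    p,d=manip.get_image(n);cv2.imwrite(f"pics/{n}4r.png",p);np.save(f"pics/{n}4.npy",d);cv2.imwrite(f"pics/{n}4.png",cv2.resize(p[v0:v0+h,u0:u0+w],None,fx=8,fy=8,interpolation=cv2.INTER_CUBIC))
E
```

```text
grasp [ 0.5667 -0.0342  0.1476] tooly [-0.049  -0.004  -0.9988]
pos [ 0.5742 -0.0336  0.3024] ang 103.47 da 0.23 tilt [ 0.0075 -0.9988  0.0485] F [ 0.54 -0.68 -1.2 ] w 0.394 t 12.35
[[-0.0001, 0.0015, -0.0, np.float64(-0.0008), 0.03], [-0.0001, 0.0015, -0.0, np.float64(-0.0008), 0.03], [-0.0001, 0.0015, -0.0, np.float64(-0.0008), 0.03], [-0.0001, 0.0015, -0.0, np.float64(-0.0008), 0.03], [-0.0001, 0.0015, -0.0, np.float64(-0.0008), 0.03]]
```

View pics/side4.png

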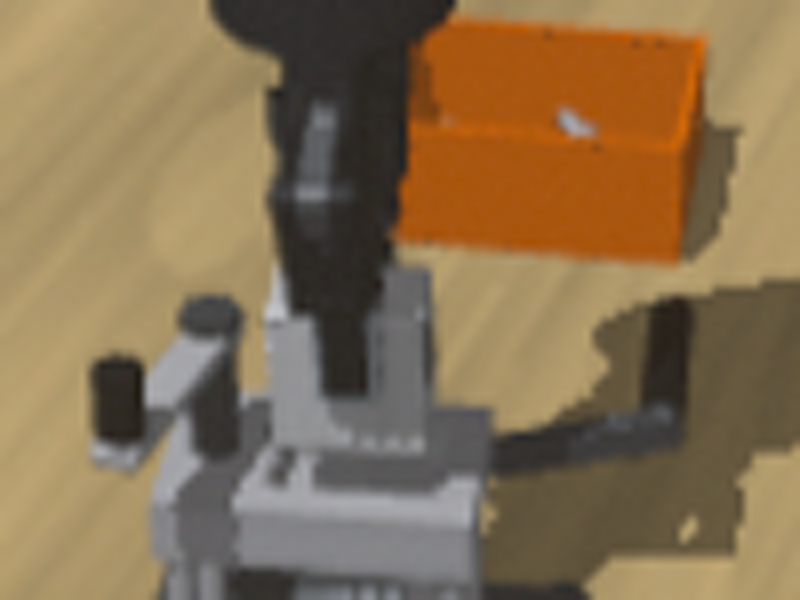

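View pics/top4.png

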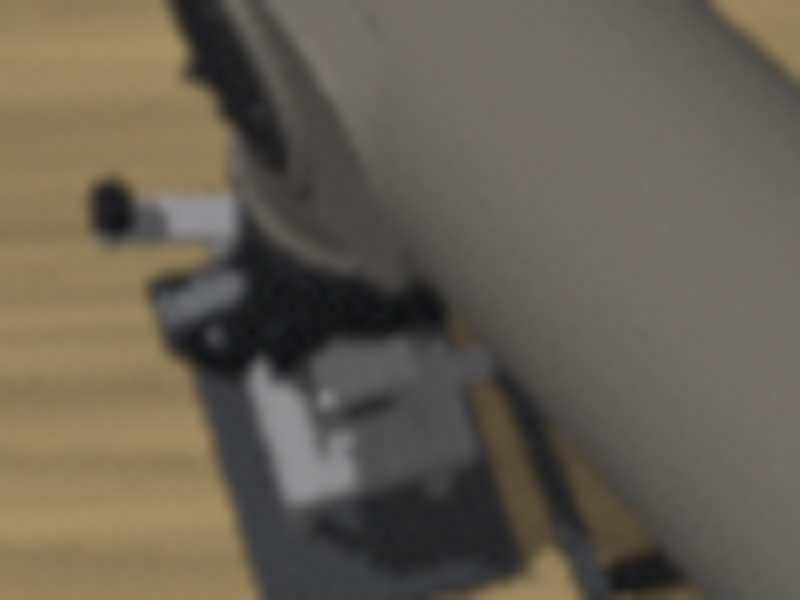

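```bash
python3 - <<'E'
from h import *
o=jig(0,0);a=np.radians(13.7);ex=np.array([np.cos(a),np.sin(a),0]);ey=np.array([-np.sin(a),np.cos(a),0])
def onface(u,v,y):
    c,d=ray("side",u,v); t=(y-(c-o)@ey)/(d@ey); X=c+d*t; return ((X-o)@ex*1e3).round(1),(X[2]*1e3).round(1)
for nm,u,v in(("BL",275,447),("BR",425,453),("TR",430,268),("TL",268,285)): print(nm,onface(u/8+230-.4,v/8+150-.4,.017))
g=cv2.cvtColor(cv2.imread("pics/side4r.png"),cv2.COLOR_BGR2GRAY)
for v in (195,198,200,202,203,204,205,206,207,208): print(v,g[v,260:290])
E
```

```text
BL (np.float64(25.1), np.float64(108.3))
BR (np.float64(-23.4), np.float64(109.7))
TR (np.float64(-24.7), np.float64(178.5))
TL (np.float64(26.0), np.float64(168.8))
195 [146 153 153 153 147 146 147 147 144 118  59  41  42  42  42  39  90  87
 102 108 109 108 103  64 106 150 154 148 143 145]
198 [147 156 154 149 146 147 147 147 147 130  68  45  41  41  45  41  89  90
 104 108 109 110 110  88 117 141 141 143 145 148]
200 [134 100  90  98 139 145 148 148 146 143 134 105  99  99  97  99  98 102
 107 108 109 109 110  95 109 117 118 119 130 134]
202 [ 85  90  89  95 140 146 149 146 145 148 146 128 112 110 109 107 108 105
 105 108 109 108 107  90  88  88  90  87  88  88]
203 [ 86  89  89  79 138 143 147 145 146 147 146 149 129 126 110 109 108 105
 106 108 109 108 107  92  92  92  90  89  89  90]
204 [ 88  90  91  81 139 145 148 147 145 146 144 148 150 150 117 121 122 109
 116 122 113 120 123  94  92  93  90  88  88  88]
205 [ 87  90  91 113 133 130 132 139 138 135 133 137 139 139 117 136 141 119
 137 142 123 141 146 101  95  93  88  88  89  90]
206 [ 89  90 118 148 124  89  89 126 130 122 104 105 106 107 111 114 119 119
 121 121 124 125 125  98  96  91  88  89  89  89]
207 [ 91  92 154 148 127  91  89 148 150 131  98  90  90  93  90  91  91  91
  90  92  91  91  91  91  92  90  88  89  89  89]
208 [ 92 119 159 136 100  88 115 156 160 104  90  89  89  88  89  89  88  86
  88  89  88  88  89  89  89  88  89  87  89  88]
```

```bash
python3 - <<'E'
from h import *
g=cv2.cvtColor(cv2.imread("pics/side0.png"),cv2.COLOR_BGR2GRAY)
print("pred -x edge bottom/top",proj("side",jig(-.041,.035,.075)),proj("side",jig(-.041,.035,.094)))
print("pred +x edge",proj("side",jig(.063,.035,.075)),proj("side",jig(.063,.035,.094)))
print("pocket rim corners",[np.round(proj("side",jig(x,y,.094)),1) for x in(.0265,-.0265) for y in(-.0185,.0185)])
for v in (212,214,216,218): print(v,"R",g[v,284:296],"L",g[v,245:262])
for v in range(202,212): print(v,g[v,258:292])
E
```

```text
pred -x edge bottom/top (np.float64(288.74454588753787), np.float64(221.80588026297886)) (np.float64(288.8268747001966), np.float64(215.7286282766308))
pred +x edge (np.float64(248.68405300862378), np.float64(219.11409442592586)) (np.float64(248.3883287628948), np.float64(213.06249182608548))
pocket rim corners [array([265.5, 202.6]), array([263.4, 210.4]), array([285.3, 203.8]), array([283.8, 211.7])]
212 R [149 155 158 156 155 118 108 143 149 146 145 143] L [145 146 146 146 148 150 140  97  87  87  86  88  89  89 150 158 158]
214 R [156 156 157 159 160 105 126 145 145 144 143 144] L [144 145 144 137 126 123 124  97  92  92  93  91  92  91 111 123 128]
216 R [125 127 126 127 116  84 111 140 130 126 127 129] L [144 143 144 138 128 127 126 100  94  95  93  94  95  94  95 123 128]
218 R [127 127 128 127 117  88  80  79  81  81  82  83] L [143 144 142 137 128 126 126 109  95  92  93  92  94  94 115 126 128]
202 [ 50  55  83  85  85  85  87  89  91 152 160 160 160 159 163 166 166 166
 162 162 160 161 160 159 157 158 156 156 152 152 152 153 153 128]
203 [ 49  54  83  86  86  86 103 100  9
[... 547 characters left out ...]
87  88 148 142 120  87  86 141 142 142 143 139 137 138 137 137
 132 132 131 127 127 128 128 129 124 154 153 152 153 153 107  72]
208 [ 88  87  88 112 152 130  96  85 111 148 154 154 155 154 154 154 153 153
 152 152 151 143 146 147 146 147 135 151 154 154 154 153 103  67]
209 [ 87  87 112 153 153 118  85  84 145 153 153 152 154 154 155 153 153 153
 154 154 154 152 154 154 153 154 140 155 157 157 156 150  93  86]
210 [ 86  88 149 159 150 130 107 107 148 154 155 154 154 153 155 153 152 154
 153 154 152 153 154 154 153 153 138 153 156 156 156 139  94 125]
211 [ 88 114 154 159 158 159 147 146 157 159 158 158 158 158 158 156 157 156
 155 156 155 156 154 154 155 154 141 152 155 155 154 132 101 143]
```

```bash
python3 - <<'E'
from h import *
gplan(jig(0.0002,0,.1295),103.7,9,.03)
E
```

```text
grasp [ 0.5666 -0.0342  0.1476] tooly [-0.049  -0.004  -0.9988]
pos [ 0.5742 -0.0336  0.3024] ang 103.47 da 0.23 tilt [ 0.0075 -0.9988  0.0486] F [-0.68 -0.2  -2.55] w 0.391 t 12.45
[[-0.0001, 0.002, 0.0, np.float64(-0.0004), 0.03], [-0.0001, 0.002, 0.0, np.float64(-0.0004), 0.03], [-0.0001, 0.002, 0.0, np.float64(-0.0004), 0.03], [-0.0001, 0.002, 0.0, np.float64(-0.0004), 0.03], [-0.0001, 0.002, 0.0, np.float64(-0.0004), 0.03], [-0.0001, 0.002, 0.0, np.float64(-0.0004), 0.03], [-0.0001, 0.002, 0.0, np.float64(-0.0004), 0.03], [-0.0001, 0.002, 0.0, np.float64(-0.0004), 0.03], [-0.0001, 0.002, 0.0, np.float64(-0.0004), 0.03]]
```

send_rows([
  [-0.0009,0,0,-0.004,0.03],
  [0,0.002,0,0,0.03],
  [0,0.002,0.0,0,0.03],
  [0,0.002,0,0,0.03],
  [0,0.002,0.0,0,0.03],
  [0,0.002,0,0,0.03],
  [0,0.002,0,0,0.03],
  [0,0.002,0,0,0.03],
  [0,0.002,0,0,0.03],
  [0,0,0,0,0.03],
])

```text
time_s: 13.45
tool_pos: [0.5737, -0.035, 0.2849]
eef_rot: [0.449, -0.424, -0.544, 0.568]
contact_force: [0.8, -0.6, -2.6]
width: 0.39
```

```bash
python3 - <<'E'
from h import *
gplan(jig(0.0002,0,.1188),103.7,5,.03)
for n,(u0,v0,w,h) in {"side":(230,160,80,60)}.items():
    p,d=manip.get_image(n);cv2.imwrite(f"pics/{n}5r.png",p);cv2.imwrite(f"pics/{n}5.png",cv2.resize(p[v0:v0+h,u0:u0+w],None,fx=10,fy=10,interpolation=cv2.INTER_CUBIC))
E
```

```text
grasp [ 0.5661 -0.0358  0.1301] tooly [-0.049  -0.0046 -0.9988]
pos [ 0.5737 -0.035   0.2849] ang 103.69 da 0.01 tilt [ 0.0072 -0.9988  0.0487] F [ 0.82 -0.58 -2.59] w 0.39 t 13.45
[[0.0001, 0.0023, -0.0001, np.float64(-0.0), 0.03], [0.0001, 0.0023, -0.0001, np.float64(-0.0), 0.03], [0.0001, 0.0023, -0.0001, np.float64(-0.0), 0.03], [0.0001, 0.0023, -0.0001, np.float64(-0.0), 0.03], [0.0001, 0.0023, -0.0001, np.float64(-0.0), 0.03]]
```

View pics/side5.png

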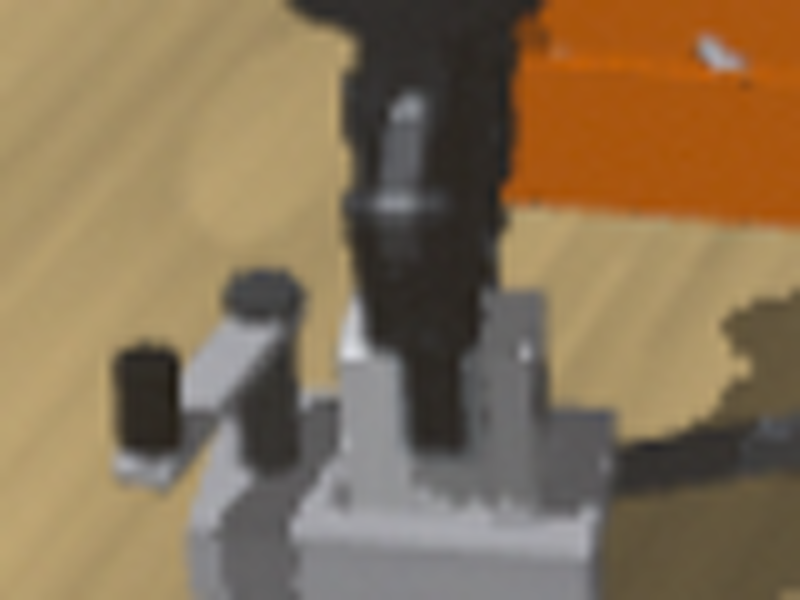

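send_rows([
  [0.0006,0.001,0,0,0.03],
  [0,0.001,0,0,0.03],
  [0,0.001,0.0,0,0.03],
  [0,0.001,0,0,0.03],
  [0,0.001,0.0,0,0.03],
  [0,0,0,0,0.03],
  [0,0,0,0,0.03],
  [0,0,0,0,0.03],
  [0,0,0,0,0.03],
  [0,0,0,0,0.03],
])

```text
time_s: 14.5
tool_pos: [0.5736, -0.0348, 0.28]
eef_rot: [0.449, -0.425, -0.544, 0.568]
contact_force: [0.0, -0.5, -2.1]
width: 0.388
```

```bash
python3 - <<'E'
from h import *
gplan(jig(0.0002,0,.1188),103.7,5,.03)
E
```

```text
grasp [ 0.5662 -0.0356  0.1252] tooly [-0.0479 -0.0052 -0.9988]
pos [ 0.5736 -0.0348  0.28  ] ang 103.67 da 0.03 tilt [ 0.0063 -0.9988  0.0477] F [ 0.04 -0.54 -2.1 ] w 0.388 t 14.5
[[0.0001, 0.0013, -0.0, np.float64(-0.0001), 0.03], [0.0001, 0.0013, -0.0, np.float64(-0.0001), 0.03], [0.0001, 0.0013, -0.0, np.float64(-0.0001), 0.03], [0.0001, 0.0013, -0.0, np.float64(-0.0001), 0.03], [0.0001, 0.0013, -0.0, np.float64(-0.0001), 0.03]]
```

send_rows([
  [0.0003,0.001,0,0,0.03],
  [0,0.001,0,0,0.03],
  [0,0.001,0.0,0,0.03],
  [0,0.001,0,0,0.03],
  [0,0.001,0.0,0,0.03],
  [0,0.0005,0,0,0.03],
  [0,0,0,0,0.03],
  [0,0,0,0,0.03],
  [0,0,0,0,0.03],
  [0,0,0,0,0.03],
])

```text
time_s: 15.5
tool_pos: [0.5735, -0.0346, 0.2748]
eef_rot: [0.449, -0.425, -0.544, 0.568]
contact_force: [-0.2, -0.3, 0.2]
width: 0.387
```

```bash
python3 - <<'E'
from h import *
gplan(jig(0.0002,0,.1188),103.7,5,.03)
E
```

```text
grasp [ 0.5662 -0.0356  0.12  ] tooly [-0.0472 -0.006  -0.9989]
pos [ 0.5735 -0.0346  0.2748] ang 103.65 da 0.05 tilt [ 0.0053 -0.9989  0.0473] F [-0.19 -0.33  0.24] w 0.387 t 15.5
[[0.0001, 0.0002, 0.0, np.float64(-0.0002), 0.03], [0.0001, 0.0002, 0.0, np.float64(-0.0002), 0.03], [0.0001, 0.0002, 0.0, np.float64(-0.0002), 0.03], [0.0001, 0.0002, 0.0, np.float64(-0.0002), 0.03], [0.0001, 0.0002, 0.0, np.float64(-0.0002), 0.03]]
```

send_rows([
  [0,0,0,0,0.04],
  [0,0,0,0,0.045],
  [0,0,0,0,0.06],
  [0,0,0,0,0.06],
  [0,0,0,0,0.06],
  [0,0,0,0,0.06],
  [0,0,0,0,0.06],
  [0,-0.01,0,0,0.06],
  [0,-0.02,0,0,0.06],
  [0,-0.02,0,0,0.06],
])

```text
time_s: 16.5
tool_pos: [0.575, -0.0334, 0.3248]
eef_rot: [0.45, -0.423, -0.544, 0.568]
contact_force: [-0.4, 0.7, -0.2]
width: 0.699
```

```bash
python3 - <<'E'
from h import *
gplan(jig(0.0002,0,.25),103.7,5,.03)
for n,(u0,v0,w,h) in {"top":(250,150,100,75),"side":(230,160,80,60)}.items():
    p,d=manip.get_image(n);cv2.imwrite(f"pics/{n}6r.png",p);np.save(f"pics/{n}6.npy",d);k=800//w;cv2.imwrite(f"pics/{n}6.png",cv2.resize(p[v0:v0+h,u0:u0+w],None,fx=k,fy=k,interpolation=cv2.INTER_CUBIC))
E
```

```text
grasp [ 0.567  -0.034   0.1701] tooly [-0.0519 -0.0036 -0.9986]
pos [ 0.575  -0.0334  0.3248] ang 103.75 da -0.05 tilt [ 0.0089 -0.9986  0.0513] F [-0.44  0.71 -0.17] w 0.699 t 16.5
[[-0.0, -0.016, 0.0011, np.float64(0.0002), 0.03], [-0.0, -0.016, 0.0011, np.float64(0.0002), 0.03], [-0.0, -0.016, 0.0011, np.float64(0.0002), 0.03], [-0.0, -0.016, 0.0011, np.float64(0.0002), 0.03], [-0.0, -0.016, 0.0011, np.float64(0.0002), 0.03]]
```

View pics/side6.png

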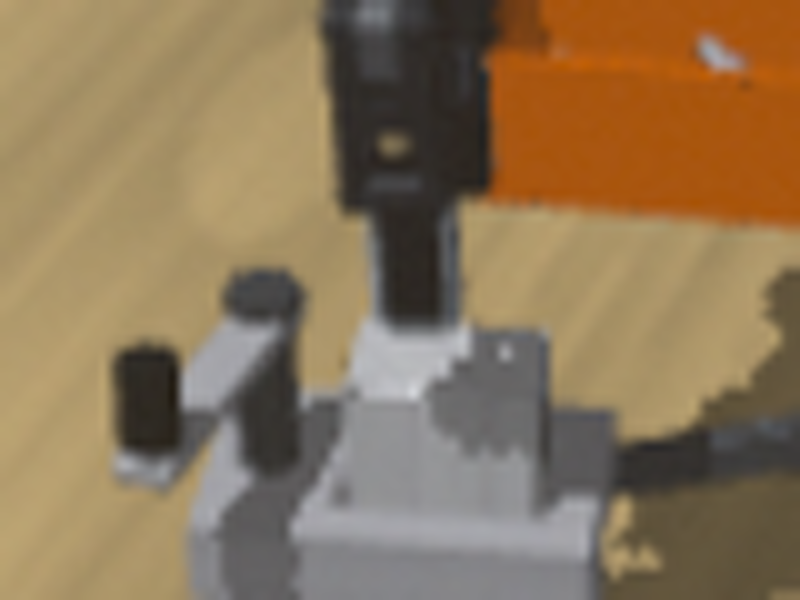

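```bash
python3 - <<'E'
from meas import *
o=jig(0,0);a=np.radians(13.7);ex=np.array([np.cos(a),np.sin(a),0]);ey=np.array([-np.sin(a),np.cos(a),0])
for n in("side","top"):
    P=dep(n,np.load(f"pics/{n}6.npy"));Q=P-o
    x=Q@ex;y=Q@ey;z=P[...,2]
    hsv=cv2.cvtColor(cv2.imread(f"pics/{n}6r.png"),cv2.COLOR_BGR2HSV)
    m=(abs(x)<.03)&(abs(y)<.022)&(abs(z-.13)<.012)&(hsv[...,2]>75)
    print(n,m.sum())
    A=np.c_[x[m]*1e3,y[m]*1e3,np.ones(m.sum())]
    print("z=ax+by+c",np.linalg.lstsq(A,z[m]*1e3,rcond=None)[0].round(3), "x rng",np.percentile(x[m],[1,99]).round(4),"y",np.percentile(y[m],[1,99]).round(4))
E
```

```text
side 206
z=ax+by+c [ 2.90000e-02 -1.96000e-01  1.29522e+02] x rng [-0.0244  0.0247] y [-0.0144  0.0213]
top 160
z=ax+by+c [ 6.6000e-02 -1.6000e-02  1.3076e+02] x rng [-0.0247  0.0104] y [-0.015   0.0183]
```

View pics/top6.png

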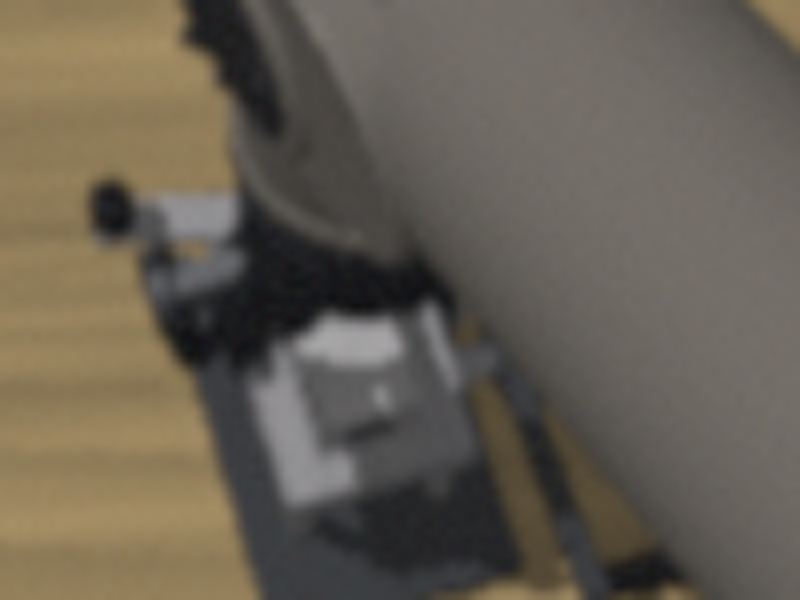

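```bash
python3 - <<'E'
from meas import *
o=jig(0,0);a=np.radians(13.7);ex=np.array([np.cos(a),np.sin(a),0]);ey=np.array([-np.sin(a),np.cos(a),0])
for n in("side","top"):
    D=np.load(f"pics/{n}6.npy");P=dep(n,D)
    # pixels whose ray hits z=.13 inside the top face
    v,u=np.mgrid[150:240,230:340]; m=[]
    for uu,vv in zip(u.ravel(),v.ravel()):
        X=plane(n,uu,vv,.13)-o
        if abs(X@ex)<.021 and abs(X@ey)<.013 and abs(P[vv,uu,2]-.13)<.008: m.append((vv,uu))
    m=np.array(m);q=P[m[:,0],m[:,1]]
    A=np.c_[(q-o)@ex*1e3,(q-o)@ey*1e3,np.ones(len(q))]
    s,r,_,_=np.linalg.lstsq(A,q[:,2]*1e3,rcond=None); cov=np.linalg.inv(A.T@A)*r/len(q)
    print(n,len(q),s.round(3),np.sqrt(np.diag(cov)).round(3))
E
```

```text
side 81 [3.00000e-03 4.80000e-02 1.30452e+02] [0.012 0.019 0.145]
top 102 [ 6.00000e-03 -1.00000e-02  1.30772e+02] [0.02  0.024 0.211]
```

```bash
python3 - <<'E'
from h import *
o=jig(0,0);a=np.radians(13.7);ex=np.array([np.cos(a),np.sin(a),0]);ey=np.array([-np.sin(a),np.cos(a),0])
def dark(n,img,box,th=70):
    g=cv2.cvtColor(cv2.imread(img),cv2.COLOR_BGR2GRAY);u0,v0,u1,v1=box
    m=(g[v0:v1,u0:u1]<th).astype(np.uint8);N,l,st,c=cv2.connectedComponentsWithStats(m)
    for k in range(1,N):
        if st[k,4]>8: print(n,"comp",c[k]+[u0,v0],st[k]+np.array([u0,v0,0,0,0]))
dark("top","pics/top0.png",(255,168,275,186));dark("side","pics/side0.png",(238,190,252,215))
dark("top","pics/top0.png",(320,205,355,235));dark("side","pics/side0.png",(300,180,325,215))
for th in (1.7,1.8,1.9,2.0,2.1):
    K=lambda z: jig(.047-.07*np.cos(th),.07*np.sin(th),z)
    print(th,"top",np.round(proj("top",K(.167)),1),np.round(proj("top",K(.141)),1),"side top/bottom",np.round(proj("side",K(.167)),1),np.round(proj("side",K(.141)),1))
for l in(-1.3,):
    H=lambda dy:jig(.1*np.sin(l),-.105+dy,.045+.1*np.cos(l))
    print("handle",H(0),[np.round(proj(n,H(d)),1) for n in("top","side") for d in(-.034,.038)])
E
```

```text
top comp [263.6969697  175.93939394] [261 173   6   7  33]
side comp [244.52459016 199.70491803] [242 195   7  11  61]
top comp [331.78021978 217.97252747] [320 206  30  20 182]
side comp [310.79439252 198.28971963] [300 187  16  21 107]
1.7 top [263.4 177.1] [263.8 179.8] side top/bottom [247.5 196.3] [248.  205.3]
1.8 top [263.2 174.6] [263.5 177.3] side top/bottom [244.8 195.9] [245.3 204.9]
1.9 top [263.2 172.1] [263.5 174.9] side top/bottom [242.2 195.3] [242.7 204.3]
2.0 top [263.4 169.6] [263.8 172.4] side top/bottom [239.7 194.5] [240.3 203.5]
2.1 top [263.9 167.1] [264.3 170. ] side top/bottom [237.5 193.7] [238.  202.6]
handle [ 0.49695359 -0.15993339  0.07174988] [array([349.2, 215.3]), array([325.4, 222.4]), array([313.7, 189. ]), array([312.4, 202.5])]
```

```bash
python3 - <<'E'
from h import *
gplan(jig(.0636,.068,.215),46,12,.045)
E
```

```text
grasp [ 0.569  -0.0335  0.1722] tooly [-0.0462 -0.0037 -0.9989]
pos [ 0.5762 -0.0329  0.327 ] ang 103.74 da -57.74 tilt [ 0.0074 -0.9989  0.0458] F [ 0.01 -0.52  0.33] w 0.705 t 16.6
[[0.0056, -0.0038, -0.0048, np.float64(0.084), 0.045], [0.006, -0.0037, -0.0043, np.float64(0.084), 0.045], [0.0064, -0.0037, -0.0038, np.float64(0.084), 0.045], [0.0067, -0.0037, -0.0033, np.float64(0.084), 0.045], [0.007, -0.0036, -0.0027, np.float64(0.084), 0.045], [0.0072, -0.0036, -0.0021, np.float64(0.084), 0.045], [0.0073, -0.0036, -0.0015, np.float64(0.084), 0.045], [0.0075, -0.0036, -0.0009, np.float64(0.084), 0.045], [0.0075, -0.0035, -0.0003, np.float64(0.084), 0.045], [0.0075, -0.0035, 0.0004, np.float64(0.084), 0.045], [0.0075, -0.0035, 0.001, np.float64(0.084), 0.045], [0.0074, -0.0034, 0.0016, np.float64(0.084), 0.045]]
```

First rise, then turn and shift.

send_rows([
  [0,-0.02,0,0,0.06],
  [0,-0.02,0,0,0.06],
  [0.006,-0.003,-0.005,0.084,0.045],
  [0.006,0,-0.004,0.084,0.045],
  [0.006,0,-0.004,0.084,0.045],
  [0.007,0,-0.003,0.084,0.045],
  [0.007,0,-0.003,0.084,0.045],
  [0.007,0,-0.002,0.084,0.045],
  [0.007,0,-0.0015,0.084,0.045],
  [0.0075,0,-0.001,0.084,0.045],
], squeeze=20)

```text
time_s: 17.6
tool_pos: [0.6048, 0.0195, 0.3676]
eef_rot: [0.608, -0.593, -0.357, 0.388]
contact_force: [0.6, 0.4, -0.1]
width: 0.525
```

```bash
python3 - <<'E'
from h import *
gplan(jig(.0636,.068,.215),46,5,.045)
E
```

```text
grasp [0.5972 0.0187 0.2127] tooly [-0.0492 -0.0057 -0.9988]
pos [0.6048 0.0195 0.3676] ang 63.61 da -17.61 tilt [-0.027  -0.9988  0.0416] F [ 0.62  0.41 -0.1 ] w 0.525 t 17.6
[[0.0062, -0.0006, -0.0001, np.float64(0.0615), 0.045], [0.0061, -0.0006, 0.0003, np.float64(0.0615), 0.045], [0.0061, -0.0006, 0.0007, np.float64(0.0615), 0.045], [0.0061, -0.0006, 0.001, np.float64(0.0615), 0.045], [0.006, -0.0006, 0.0014, np.float64(0.0615), 0.045]]
```

send_rows([
  [0.006,0,0,0.06,0.045],
  [0.006,0,0,0.06,0.045],
  [0.006,0,0.001,0.06,0.045],
  [0.006,0,0.001,0.06,0.045],
  [0.004,0,0.001,0.04,0.045],
  [0,0,0,0,0.045],
  [0,0,0,0,0.045],
  [0,0,0,0,0.045],
  [0,0,0,0,0.045],
  [0,0,0,0,0.045],
])

```text
time_s: 18.6
tool_pos: [0.6168, 0.0461, 0.3633]
eef_rot: [0.654, -0.643, -0.263, 0.3]
contact_force: [-0.6, -0.9, -0.3]
width: 0.525
```

```bash
python3 - <<'E'
from h import *
gplan(jig(.0636,.068,.165),46,6,.045)
for n,(u0,v0,w,h) in {"side":(220,140,100,75)}.items():
    p,d=manip.get_image(n);k=800//w;cv2.imwrite(f"pics/{n}7.png",cv2.resize(p[v0:v0+h,u0:u0+w],None,fx=k,fy=k,interpolation=cv2.INTER_CUBIC))
E
```

```text
grasp [0.6084 0.0451 0.2086] tooly [-0.0538 -0.0067 -0.9985]
pos [0.6168 0.0461 0.3633] ang 47.04 da -1.04 tilt [-0.0416 -0.9985  0.0347] F [-0.62 -0.94 -0.3 ] w 0.525 t 18.6
[[0.0008, 0.0072, -0.0005, np.float64(0.003), 0.045], [0.0008, 0.0072, -0.0005, np.float64(0.003), 0.045], [0.0008, 0.0072, -0.0005, np.float64(0.003), 0.045], [0.0008, 0.0072, -0.0005, np.float64(0.003), 0.045], [0.0008, 0.0072, -0.0005, np.float64(0.003), 0.045], [0.0008, 0.0072, -0.0005, np.float64(0.003), 0.045]]
```

View pics/side7.png

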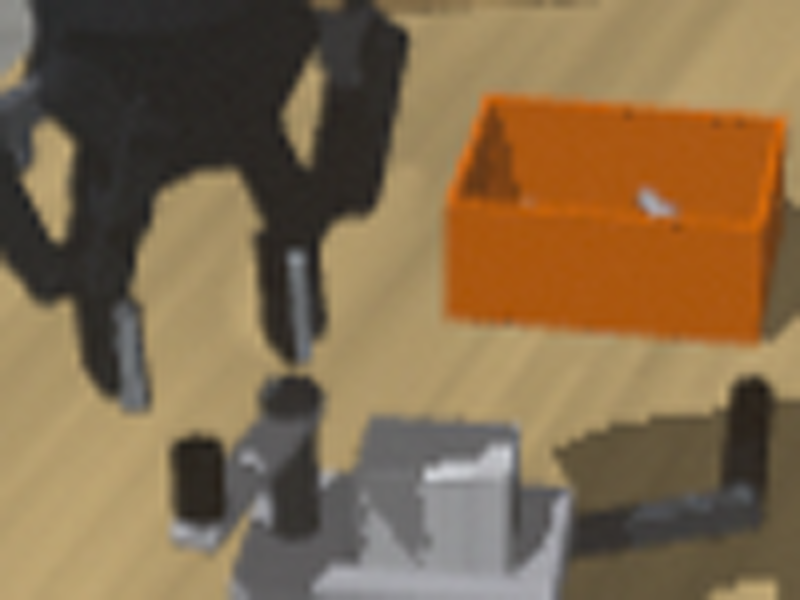

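send_rows([
  [0.002,0,-0.0015,0.018,0.045],
  [0.003,0.004,-0.0015,0,0.045],
  [0,0.008,0,0,0.045],
  [0,0.008,0,0,0.045],
  [0,0.008,0,0,0.045],
  [0,0.008,0,0,0.045],
  [0,0.005,0,0,0.045],
  [0,0.002,0,0,0.045],
  [0,0,0,0,0.045],
  [0,0,0,0,0.045],
])

```text
time_s: 19.65
tool_pos: [0.62, 0.047, 0.3149]
eef_rot: [0.656, -0.645, -0.256, 0.295]
contact_force: [-0.5, 0.0, 0.4]
width: 0.525
```

```bash
python3 - <<'E'
from h import *
gplan(jig(.0636,.068,.165),46,6,.045)
for n,(u0,v0,w,h) in {"side":(220,140,100,75)}.items():
    p,d=manip.get_image(n);k=800//w;cv2.imwrite(f"pics/{n}8.png",cv2.resize(p[v0:v0+h,u0:u0+w],None,fx=k,fy=k,interpolation=cv2.INTER_CUBIC))
E
```

```text
grasp [0.6113 0.046  0.1601] tooly [-0.0559 -0.0069 -0.9984]
pos [0.62   0.047  0.3149] ang 45.91 da 0.09 tilt [-0.0439 -0.9984  0.0353] F [-0.46  0.01  0.42] w 0.525 t 19.65
[[-0.0, -0.0008, 0.0, np.float64(-0.0003), 0.045], [-0.0, -0.0008, 0.0, np.float64(-0.0003), 0.045], [-0.0, -0.0008, 0.0, np.float64(-0.0003), 0.045], [-0.0, -0.0008, 0.0, np.float64(-0.0003), 0.045], [-0.0, -0.0008, 0.0, np.float64(-0.0003), 0.045], [-0.0, -0.0008, 0.0, np.float64(-0.0003), 0.045]]
```

View pics/side8.png

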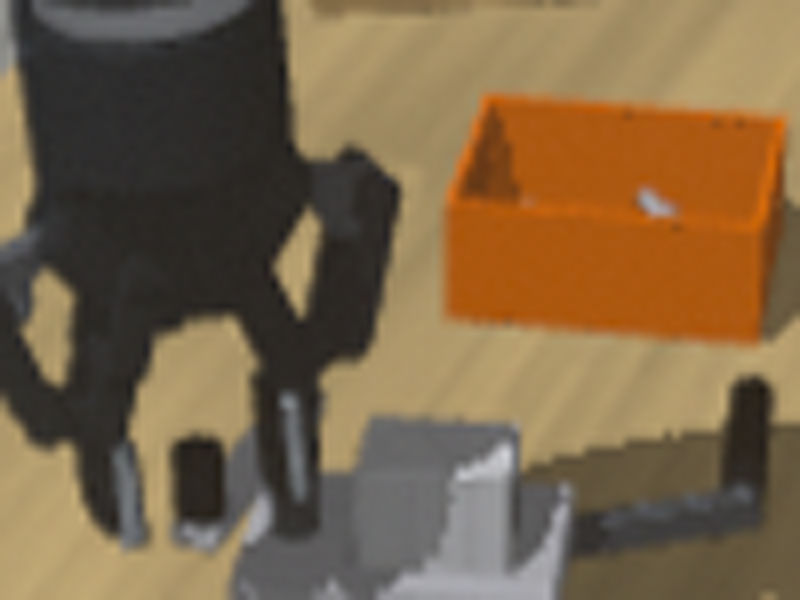

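send_rows([
  [0,-0.004,0,0,0.03],
  [0,0,0,0,0.012],
  [0,0,0,0,0.012],
  [0,0,0,0,0.012],
  [0,0,0,0,0.012],
  [0,0,0,0,0.012],
  [0,0,0,0,0.012],
  [0,0,0,0,0.012],
  [0,0,0,0,0.012],
  [0,0,0,0,0.012],
], squeeze=20)

```text
time_s: 20.7
tool_pos: [0.6205, 0.047, 0.3201]
eef_rot: [0.656, -0.646, -0.257, 0.294]
contact_force: [0.1, -0.4, -1.4]
width: 0.178
```

```bash
cat >> h.py <<'E'
def arc(th1,n,z=.165,turn=0):
    s=manip.read_state();R=Rq(s);g=np.array(s["tool_pos"])+.155*R[:,1]
    K=lambda th: jig(.047-.07*np.cos(th),.07*np.sin(th),z)
    a=np.radians(13.7);d=g-jig(.047,0,0);x=d[0]*np.cos(a)+d[1]*np.sin(a);y=-d[0]*np.sin(a)+d[1]*np.cos(a)
    th0=np.arctan2(y,-x);print("g",g.round(4),"th",th0.round(3),"r",np.hypot(x,y).round(4),"tooly",R[:,1].round(3),"F",s["contact_force"].round(2),"w",round(s["width"],3),"t",s["time_s"])
    ths=np.linspace(th0,th1,n+1);p=g
    for th in ths[1:]:
        q=K(th);print([round(float(v),4) for v in R.T@(q-p)],end=" ");p=q
    print()
E
python3 - <<'E'
from h import *
arc(1.1,8)
E
```

```text
g [0.6121 0.046  0.1653] th 1.82 r 0.07 tooly [-0.054 -0.007 -0.999] F [ 0.14 -0.37 -1.38] w 0.178 t 20.7
[-0.0045, 0.0007, 0.0043] [-0.0049, 0.0003, 0.0039] [-0.0052, 0.0003, 0.0035] [-0.0055, 0.0003, 0.003] [-0.0058, 0.0003, 0.0025] [-0.006, 0.0003, 0.0019] [-0.0061, 0.0003, 0.0014] [-0.0062, 0.0003, 0.0008]
```

send_rows([
  [-0.0045,0.0003,0.0043,0,0.012],
  [-0.005,0.0003,0.004,0,0.012],
  [-0.005,0.0003,0.0035,0,0.012],
  [-0.0055,0.0003,0.003,0,0.012],
  [-0.006,0.0003,0.0025,0,0.012],
  [-0.006,0.0003,0.002,0,0.012],
  [-0.006,0.0003,0.0014,0,0.012],
  [-0.006,0.0003,0.001,0,0.012],
  [0,0,0,0,0.012],
  [0,0,0,0,0.012],
])

```text
time_s: 21.7
tool_pos: [0.5696, 0.0323, 0.3202]
eef_rot: [0.657, -0.644, -0.26, 0.294]
contact_force: [2.1, 3.9, -4.7]
width: 0.179
```

```bash
python3 - <<'E'
from h import *
arc(0.4,9)
E
```

```text
g [0.5616 0.0321 0.1654] th 1.084 r 0.0749 tooly [-0.052 -0.001 -0.999] F [ 2.06  3.94 -4.72] w 0.179 t 21.7
[-0.0057, 0.0005, -0.0047] [-0.0053, 0.0002, -0.0002] [-0.0053, 0.0002, -0.0006] [-0.0052, 0.0002, -0.001] [-0.0051, 0.0001, -0.0014] [-0.005, 0.0001, -0.0018] [-0.0049, 0.0001, -0.0021] [-0.0047, 0.0001, -0.0025] [-0.0045, 0.0001, -0.0029]
```

send_rows([
  [-0.005,0.0002,-0.002,0,0.012],
  [-0.0055,0.0002,-0.0025,0,0.012],
  [-0.0055,0.0002,-0.0015,0,0.012],
  [-0.005,0.0002,-0.001,0,0.012],
  [-0.005,0.0001,-0.0015,0,0.012],
  [-0.005,0.0001,-0.002,0,0.012],
  [-0.005,0.0001,-0.002,0,0.012],
  [-0.0047,0.0001,-0.0025,0,0.012],
  [-0.0045,0,-0.003,0,0.012],
  [0,0,0,0,0.012],
])

```text
time_s: 22.7
tool_pos: [0.5506, -0.0161, 0.3203]
eef_rot: [0.658, -0.644, -0.259, 0.293]
contact_force: [2.5, 0.1, -3.7]
width: 0.181
```

```bash
python3 - <<'E'
from h import *
arc(-0.05,6)
for n,(u0,v0,w,h) in {"side":(220,140,100,75)}.items():
    p,d=manip.get_image(n);k=800//w;cv2.imwrite(f"pics/{n}9.png",cv2.resize(p[v0:v0+h,u0:u0+w],None,fx=k,fy=k,interpolation=cv2.INTER_CUBIC))
E
```

```text
g [ 0.5425 -0.0162  0.1655] th 0.351 r 0.0693 tooly [-0.052 -0.001 -0.999] F [ 2.47  0.07 -3.66] w 0.181 t 22.7
[-0.004, 0.0006, -0.0025] [-0.0034, 0.0, -0.0032] [-0.0032, -0.0, -0.0034] [-0.0029, -0.0, -0.0036] [-0.0027, -0.0, -0.0038] [-0.0024, -0.0001, -0.004]
```

View pics/side9.png

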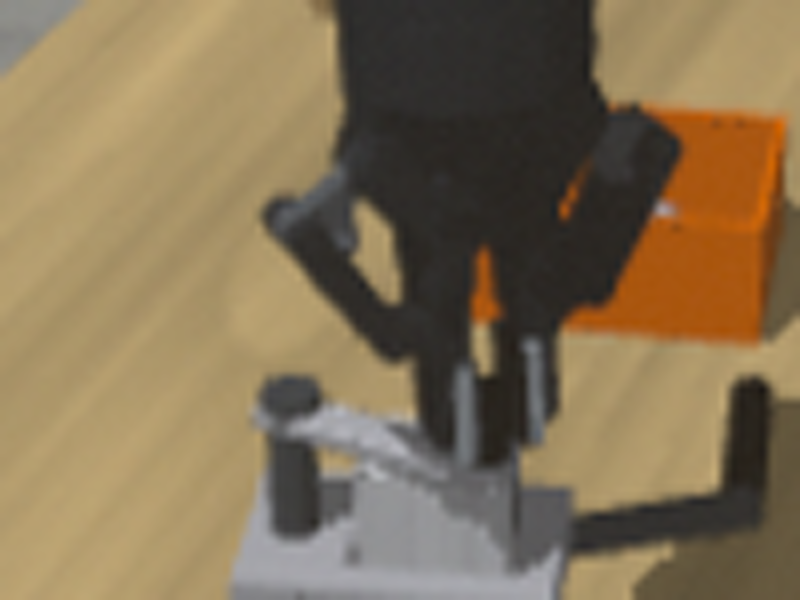

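send_rows([
  [-0.004,0,-0.0025,0,0.012],
  [-0.0035,0,-0.003,0,0.012],
  [-0.003,0,-0.0035,0,0.012],
  [-0.003,0,-0.0035,0,0.012],
  [-0.0027,0,-0.004,0,0.012],
  [-0.0024,0,-0.004,0,0.012],
  [-0.001,0,-0.002,0,0.012],
  [0,0,0,0,0.012],
  [0,0,0,0,0.012],
  [0,0,0,0,0.012],
])

```text
time_s: 23.75
tool_pos: [0.5536, -0.0433, 0.3205]
eef_rot: [0.659, -0.641, -0.262, 0.294]
contact_force: [2.4, 2.9, -4.3]
width: 0.179
```

```bash
python3 - <<'E'
from h import *
arc(-0.05,6)
E
```

```text
g [ 0.5456 -0.0424  0.1657] th -0.034 r 0.0683 tooly [-0.052  0.006 -0.999] F [ 2.36  2.94 -4.27] w 0.179 t 23.75
[-0.0015, 0.0008, 0.0007] [-0.0001, -0.0, -0.0002] [-0.0001, -0.0, -0.0002] [-0.0001, -0.0, -0.0002] [-0.0001, -0.0, -0.0002] [-0.0001, -0.0, -0.0002]
```

send_rows([
  [0,0,0,0,0.035],
  [0,0,0,0,0.035],
  [0,0,0,0,0.035],
  [0,0,0,0,0.035],
  [0,-0.01,0,0,0.035],
  [0,-0.02,0,0,0.035],
  [0,-0.02,0,0,0.035],
  [0,-0.02,0,0,0.035],
  [0,-0.01,0,0,0.035],
  [0,0,0,0,0.035],
])

```text
time_s: 24.75
tool_pos: [0.5566, -0.0466, 0.4059]
eef_rot: [0.658, -0.642, -0.258, 0.296]
contact_force: [-0.2, -0.4, 0.4]
width: 0.412
```

```bash
python3 - <<'E'
from h import *
H=jig(.1*np.sin(-1.3),-.105,.045+.1*np.cos(1.3));print("handle",H)
gplan([H[0],H[1],.235],13.7,10,.06)
for n,(u0,v0,w,h) in {"side":(220,140,100,75)}.items():
    p,d=manip.get_image(n);k=800//w;cv2.imwrite(f"pics/{n}10.png",cv2.resize(p[v0:v0+h,u0:u0+w],None,fx=k,fy=k,interpolation=cv2.INTER_CUBIC))
E
```

```text
handle [ 0.49695359 -0.15993339  0.07174988]
grasp [ 0.5476 -0.0467  0.2511] tooly [-5.850e-02 -5.000e-04 -9.983e-01]
pos [ 0.5566 -0.0466  0.4059] ang 46.14 da -32.44 tilt [-0.0409 -0.9983  0.0418] F [-0.22 -0.39  0.37] w 0.412 t 24.75
[[-0.0116, 0.0019, -0.0043, np.float64(0.0566), 0.06], [-0.0113, 0.0019, -0.0049, np.float64(0.0566), 0.06], [-0.011, 0.0018, -0.0056, np.float64(0.0566), 0.06], [-0.0107, 0.0018, -0.0062, np.float64(0.0566), 0.06], [-0.0104, 0.0018, -0.0068, np.float64(0.0566), 0.06], [-0.01, 0.0017, -0.0074, np.float64(0.0566), 0.06], [-0.0095, 0.0017, -0.0079, np.float64(0.0566), 0.06], [-0.0091, 0.0016, -0.0085, np.float64(0.0566), 0.06], [-0.0086, 0.0016, -0.009, np.float64(0.0566), 0.06], [-0.0081, 0.0016, -0.0094, np.float64(0.0566), 0.06]]
```

View pics/side10.png

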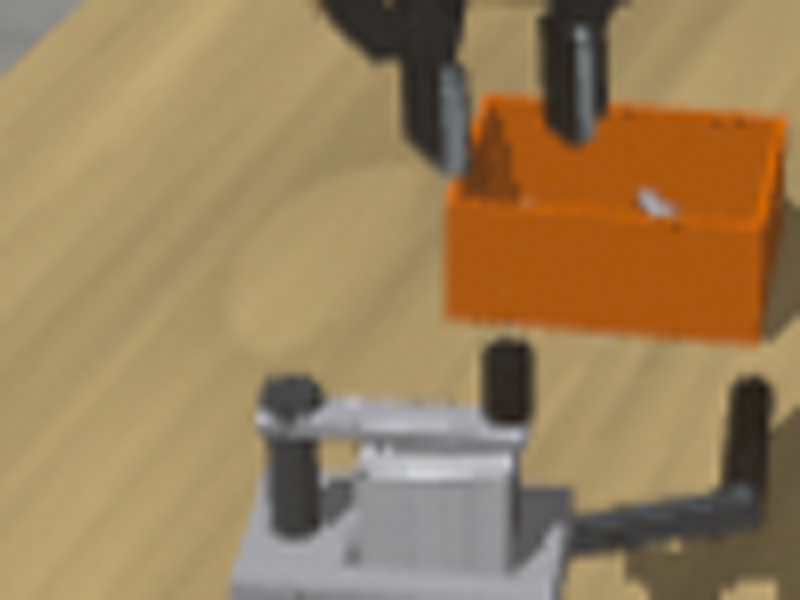

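send_rows([
  [-0.012,0.001,-0.004,0.057,0.05],
  [-0.011,0.001,-0.005,0.057,0.05],
  [-0.011,0.001,-0.0055,0.057,0.05],
  [-0.011,0.001,-0.006,0.057,0.05],
  [-0.0105,0.001,-0.007,0.057,0.05],
  [-0.01,0.001,-0.0075,0.057,0.05],
  [-0.0095,0.001,-0.008,0.057,0.05],
  [-0.009,0.001,-0.0085,0.057,0.05],
  [-0.0085,0.001,-0.009,0.057,0.05],
  [-0.008,0.001,-0.0095,0.057,0.05],
])

```text
time_s: 25.8
tool_pos: [0.4935, -0.1705, 0.3869]
eef_rot: [0.707, -0.7, -0.037, 0.093]
contact_force: [0.3, 1.5, -0.6]
width: 0.584
```

```bash
python3 - <<'E'
from h import *
H=jig(.1*np.sin(-1.3),-.112,.18);gplan(H,13.7,4,.05)
E
```

```text
grasp [ 0.4811 -0.1701  0.2324] tooly [-0.0801  0.0021 -0.9968]
pos [ 0.4935 -0.1705  0.3869] ang 10.58 da 3.12 tilt [-0.0783 -0.9968  0.0167] F [ 0.28  1.51 -0.55] w 0.584 t 25.8
[[0.0055, 0.0127, -0.0002, np.float64(-0.0136), 0.05], [0.0055, 0.0127, -0.0002, np.float64(-0.0136), 0.05], [0.0055, 0.0127, -0.0003, np.float64(-0.0136), 0.05], [0.0055, 0.0127, -0.0004, np.float64(-0.0136), 0.05]]
```

send_rows([
  [0.0055,0.006,0,-0.014,0.05],
  [0.0055,0.01,0,-0.014,0.05],
  [0.0055,0.01,0,-0.014,0.05],
  [0.0055,0.01,0,-0.014,0.05],
  [0,0.01,0,0,0.05],
  [0,0.01,0,0,0.05],
  [0,0.01,0,0,0.05],
  [0,0.005,0,0,0.05],
  [0,0,0,0,0.05],
  [0,0,0,0,0.05],
])

```text
time_s: 26.8
tool_pos: [0.5082, -0.1657, 0.3035]
eef_rot: [0.707, -0.696, -0.055, 0.116]
contact_force: [0.6, 0.1, 0.1]
width: 0.586
```

```bash
python3 - <<'E'
from h import *
H=jig(.1*np.sin(-1.3),-.112,.073);gplan(H,13.7,8,.05)
for n,(u0,v0,w,h) in {"side":(260,120,100,75),"top":(280,170,100,75)}.items():
    p,d=manip.get_image(n);k=800//w;cv2.imwrite(f"pics/{n}11.png",cv2.resize(p[v0:v0+h,u0:u0+w],None,fx=k,fy=k,interpolation=cv2.INTER_CUBIC))
E
```

```text
grasp [ 0.4946 -0.1649  0.1491] tooly [-0.0877  0.0049 -0.9961]
pos [ 0.5082 -0.1657  0.3035] ang 13.98 da -0.28 tilt [-0.084  -0.9961  0.0259] F [0.57 0.11 0.1 ] w 0.586 t 26.8
[[0.0012, 0.0094, -0.0006, np.float64(0.0006), 0.05], [0.0012, 0.0094, -0.0006, np.float64(0.0006), 0.05], [0.0012, 0.0094, -0.0006, np.float64(0.0006), 0.05], [0.0012, 0.0094, -0.0006, np.float64(0.0006), 0.05], [0.0012, 0.0094, -0.0006, np.float64(0.0006), 0.05], [0.0012, 0.0094, -0.0006, np.float64(0.0006), 0.05], [0.0012, 0.0094, -0.0006, np.float64(0.0006), 0.05], [0.0012, 0.0094, -0.0006, np.float64(0.0006), 0.05]]
```

View pics/side11.png

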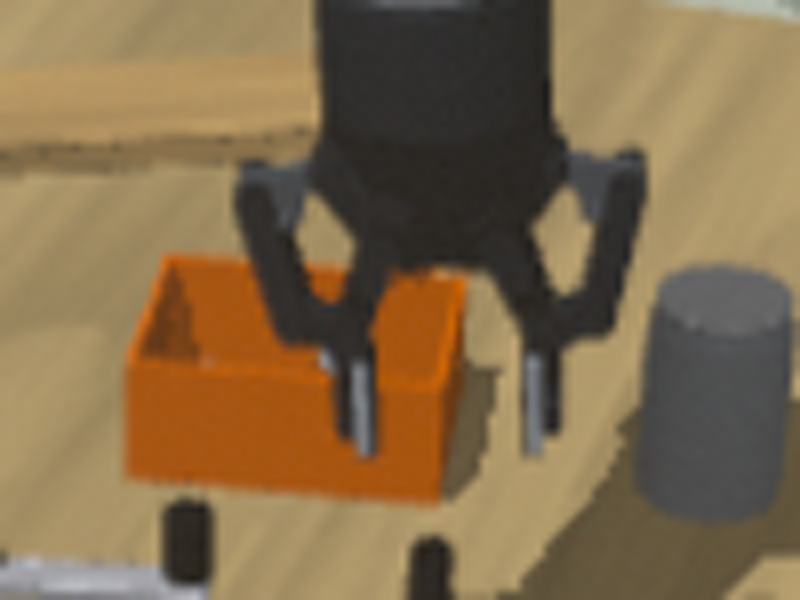

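View pics/top11.png

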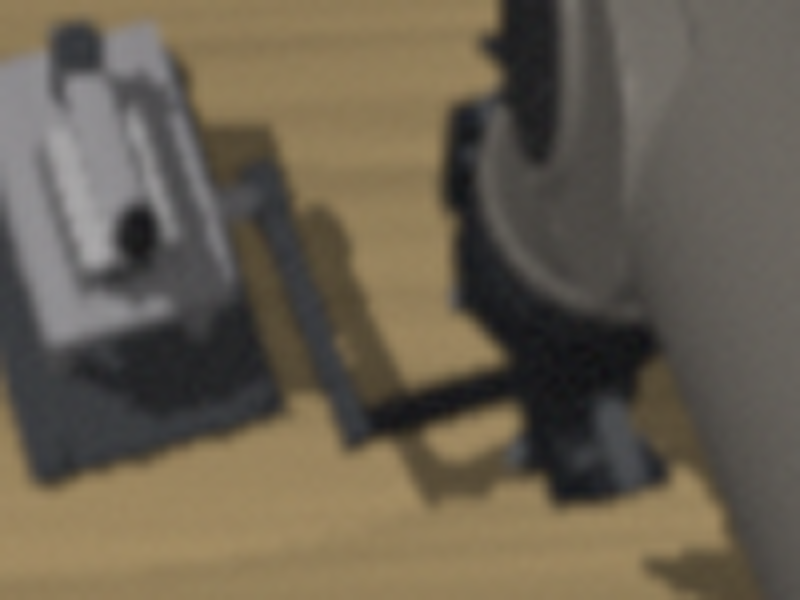

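send_rows([
  [0.0014,0.005,-0.0007,0,0.05],
  [0.0013,0.009,-0.0006,0,0.05],
  [0.0013,0.009,-0.0006,0,0.05],
  [0.0013,0.01,-0.0006,0,0.05],
  [0.0013,0.01,-0.0006,0,0.05],
  [0.0013,0.009,-0.0006,0,0.05],
  [0.0013,0.009,-0.0006,0,0.05],
  [0.0012,0.008,-0.0006,0,0.05],
  [0,0.003,0,0,0.05],
  [0,0,0,0,0.05],
])

```text
time_s: 27.9
tool_pos: [0.5139, -0.168, 0.2244]
eef_rot: [0.707, -0.696, -0.055, 0.116]
contact_force: [-1.0, 0.4, 0.1]
width: 0.588
```

```bash
python3 - <<'E'
from h import *
H=jig(.1*np.sin(-1.3),-.112,.0717);gplan(H,13.7,2,.05)
for n,(u0,v0,w,h) in {"side":(260,150,100,75)}.items():
    p,d=manip.get_image(n);k=800//w;cv2.imwrite(f"pics/{n}12.png",cv2.resize(p[v0:v0+h,u0:u0+w],None,fx=k,fy=k,interpolation=cv2.INTER_CUBIC))
E
```

```text
grasp [ 0.5004 -0.1673  0.07  ] tooly [-0.087   0.0046 -0.9962]
pos [ 0.5139 -0.168   0.2244] ang 13.95 da -0.25 tilt [-0.0834 -0.9962  0.0254] F [-0.97  0.39  0.08] w 0.588 t 27.9
[[-0.0009, -0.0008, 0.0005, np.float64(0.0022), 0.05], [-0.0009, -0.0008, 0.0005, np.float64(0.0022), 0.05]]
```

View pics/side12.png

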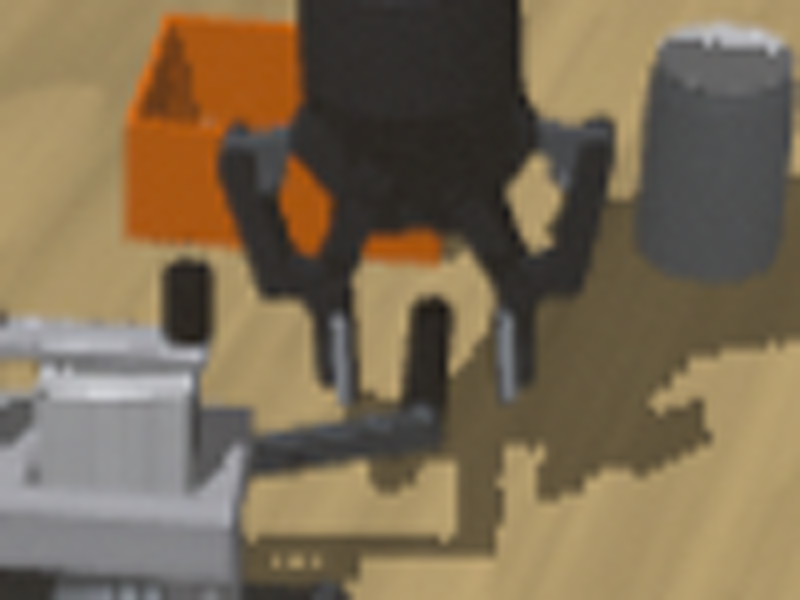

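send_rows([
  [-0.0015,-0.0015,0.001,0,0.03],
  [0,0,0,0,0.012],
  [0,0,0,0,0.012],
  [0,0,0,0,0.012],
  [0,0,0,0,0.012],
  [0,0,0,0,0.012],
  [0,0,0,0,0.012],
  [0,0,0,0,0.012],
  [0,0,0,0,0.012],
  [0,0,0,0,0.012],
], squeeze=30)

```text
time_s: 28.95
tool_pos: [0.5126, -0.1675, 0.2275]
eef_rot: [0.706, -0.696, -0.056, 0.115]
contact_force: [1.5, -0.0, -2.5]
width: 0.174
```

```bash
cat >> h.py <<'E'
def lev(l1,n,yk=None,r=.1):
    s=manip.read_state();R=Rq(s);g=np.array(s["tool_pos"])+.155*R[:,1]
    a=np.radians(13.7);d=g-jig(0,0,.045);x=d[0]*np.cos(a)+d[1]*np.sin(a);y=-d[0]*np.sin(a)+d[1]*np.cos(a)
    yk=y if yk is None else yk
    l0=np.arctan2(x,d[2]);print("g",g.round(4),"lev",l0.round(3),"r",np.hypot(x,d[2]).round(4),"y",y.round(4),"tooly",R[:,1].round(3),"F",s["contact_force"].round(2),"w",round(s["width"],3),"t",s["time_s"])
    p=g
    for l in np.linspace(l0,l1,n+1)[1:]:
        q=jig(r*np.sin(l),yk,.045+r*np.cos(l));print([round(float(v),4) for v in R.T@(q-p)],end=" ");p=q
    print()
E
python3 - <<'E'
from h import *
lev(-.8,8)
E
```

```text
g [ 0.4995 -0.1668  0.073 ] lev -1.286 r 0.0995 y -0.1123 tooly [-0.084  0.004 -0.996] F [ 1.53 -0.01 -2.49] w 0.174 t 28.95
[0.0009, -0.006, 0.0001] [0.0018, -0.0058, 0.0001] [0.0021, -0.0057, 0.0001] [0.0025, -0.0055, 0.0001] [0.0028, -0.0054, 0.0001] [0.0031, -0.0052, 0.0001] [0.0034, -0.005, 0.0001] [0.0037, -0.0048, 0.0001]
```

send_rows([
  [0.001,-0.006,0,0,0.012],
  [0.0018,-0.006,0,0,0.012],
  [0.002,-0.006,0,0,0.012],
  [0.0025,-0.0055,0,0,0.012],
  [0.0028,-0.0055,0,0,0.012],
  [0.003,-0.005,0,0,0.012],
  [0.0034,-0.005,0,0,0.012],
  [0.0037,-0.005,0,0,0.012],
  [0.004,-0.0046,0,0,0.012],
  [0,0,0,0,0.012],
])

```text
time_s: 29.95
tool_pos: [0.5391, -0.1616, 0.2746]
eef_rot: [0.707, -0.695, -0.052, 0.119]
contact_force: [-0.1, 0.1, -7.8]
width: 0.171
```

```bash
python3 - <<'E'
from h import *
lev(-.2,9,yk=-.112)
E
```

```text
g [ 0.5243 -0.1608  0.1203] lev -0.749 r 0.1028 y -0.1123 tooly [-0.096  0.005 -0.995] F [-0.15  0.14 -7.76] w 0.171 t 29.95
[0.0063, -0.0025, 0.0004] [0.0045, -0.0042, 0.0001] [0.0047, -0.0039, 0.0001] [0.0049, -0.0036, 0.0001] [0.0051, -0.0033, 0.0001] [0.0053, -0.003, 0.0001] [0.0055, -0.0026, 0.0001] [0.0057, -0.0023, 0.0] [0.0058, -0.0019, 0.0]
```

send_rows([
  [0.005,-0.0035,0,0,0.012],
  [0.005,-0.004,0,0,0.012],
  [0.005,-0.0038,0,0,0.012],
  [0.005,-0.0035,0,0,0.012],
  [0.005,-0.0033,0,0,0.012],
  [0.0053,-0.003,0,0,0.012],
  [0.0055,-0.0026,0,0,0.012],
  [0.0057,-0.0023,0,0,0.012],
  [0.0058,-0.002,0,0,0.012],
  [0,0,0,0,0.012],
])

```text
time_s: 30.95
tool_pos: [0.5748, -0.154, 0.2956]
eef_rot: [0.706, -0.695, -0.03, 0.136]
contact_force: [0.7, 1.5, -10.4]
width: 0.173
```

```bash
python3 - <<'E'
from h import *
lev(0.0,5,yk=-.112)
E
```

```text
g [ 0.5516 -0.1543  0.1423] lev -0.406 r 0.1059 y -0.1124 tooly [-0.149 -0.002 -0.989] F [  0.7    1.46 -10.38] w 0.173 t 30.95
[0.0102, 0.0011, 0.0004] [0.0074, -0.0034, 0.0001] [0.0076, -0.0028, 0.0001] [0.0078, -0.0022, 0.0001] [0.008, -0.0015, 0.0001]
```

send_rows([
  [0.004,0.001,0,0,0.012],
  [0.005,0.001,0,0,0.012],
  [0.005,0,0,0,0.012],
  [0.005,0,0,0,0.012],
  [0.005,-0.001,0,0,0.012],
  [0.004,-0.001,0,0,0.012],
  [0,0,0,0,0.012],
  [0,0,0,0,0.012],
  [0,0,0,0,0.012],
  [0,0,0,0,0.012],
], squeeze=20)

```text
time_s: 31.95
tool_pos: [0.5902, -0.1505, 0.2979]
eef_rot: [0.703, -0.695, -0.012, 0.15]
contact_force: [-2.8, 0.4, -4.8]
width: 0.173
```

```bash
python3 - <<'E'
from h import *
lev(0.0,3,yk=-.112)
for n,(u0,v0,w,h) in {"side":(220,120,120,120)}.items():
    p,d=manip.get_image(n);k=5;cv2.imwrite(f"pics/{n}13r.png",p);cv2.imwrite(f"pics/{n}13.png",cv2.resize(p[v0:v0+h,u0:u0+w],None,fx=k,fy=k,interpolation=cv2.INTER_CUBIC))
E
```

```text
g [ 0.5599 -0.1524  0.1459] lev -0.32 r 0.1063 y -0.1126 tooly [-0.195 -0.012 -0.981] F [-2.84  0.41 -4.77] w 0.173 t 31.95
[0.0127, 0.0008, 0.0006] [0.01, -0.0037, 0.0002] [0.0103, -0.0026, 0.0001]
```

View pics/side13.png

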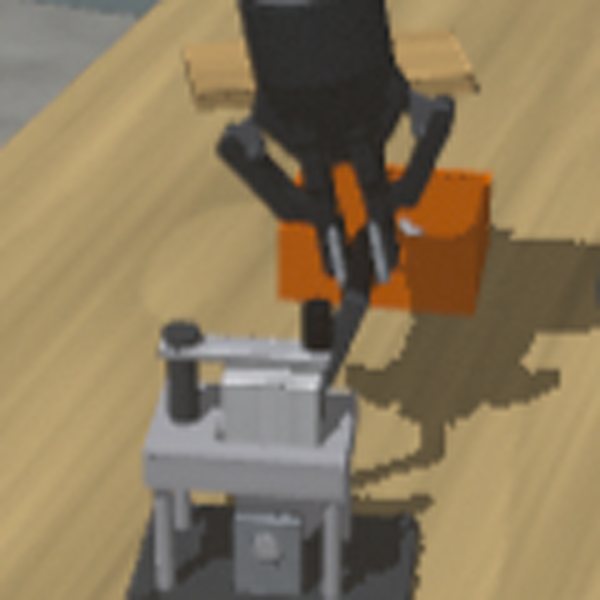

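send_rows([
  [0,0,0,0,0.019],
  [0,0,0,0,0.019],
  [0.005,0,0,0,0.019],
  [0.006,0,0,0,0.019],
  [0.006,-0.001,0,0,0.019],
  [0.006,-0.001,0,0,0.019],
  [0.006,-0.001,0,0,0.019],
  [0,0,0,0,0.019],
  [0,0,0,0,0.019],
  [0,0,0,0,0.019],
], squeeze=20)

```text
time_s: 33.0
tool_pos: [0.616, -0.1449, 0.3057]
eef_rot: [0.701, -0.697, -0.005, 0.154]
contact_force: [-3.5, -0.1, -2.8]
width: 0.224
```

```bash
python3 - <<'E'
from h import *
lev(0.0,3,yk=-.112)
for n,(u0,v0,w,h) in {"side":(220,120,120,120)}.items():
    p,d=manip.get_image(n);k=5;cv2.imwrite(f"pics/{n}14r.png",p);cv2.imwrite(f"pics/{n}14.png",cv2.resize(p[v0:v0+h,u0:u0+w],None,fx=k,fy=k,interpolation=cv2.INTER_CUBIC))
lev(0,3)
E
```

```text
g [ 0.5836 -0.1477  0.1542] lev -0.085 r 0.1095 y -0.1136 tooly [-0.209 -0.018 -0.978] F [-3.46 -0.12 -2.79] w 0.224 t 33.0
[0.0055, 0.0084, 0.0014] [0.0027, -0.0007, 0.0] [0.0027, -0.0006, 0.0] 
g [ 0.5836 -0.1477  0.1541] lev -0.085 r 0.1095 y -0.1136 tooly [-0.209 -0.018 -0.978] F [-3.47 -0.19 -0.68] w 0.218 t 33.05
[0.0055, 0.0083, -0.0002] [0.0027, -0.0007, 0.0] [0.0028, -0.0006, 0.0]
```

View pics/side14.png

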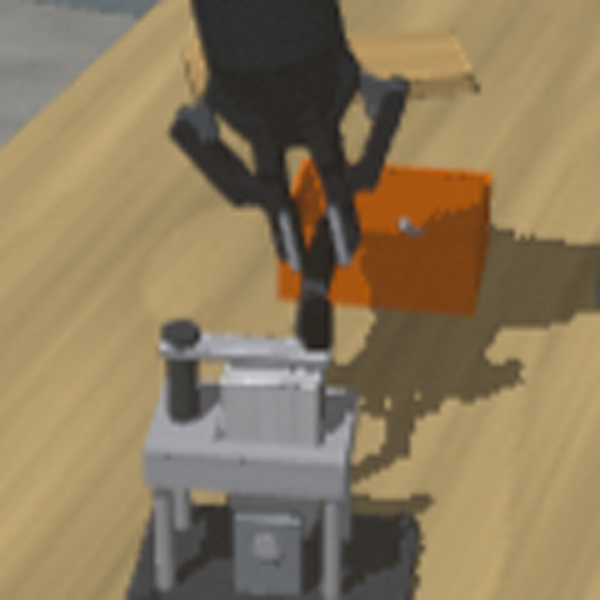

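send_rows([
  [0.003,0.002,0,0,0.019],
  [0.003,0.002,0,0,0.019],
  [0.003,0.002,0,0,0.019],
  [0.003,0.001,0,0,0.019],
  [0,0,0,0,0.019],
  [0,0,0,0,0.019],
  [0,0,0,0,0.019],
  [0,0,0,0,0.019],
  [0,0,0,0,0.019],
  [0,0,0,0,0.019],
])

```text
time_s: 34.05
tool_pos: [0.6248, -0.1442, 0.3001]
eef_rot: [0.7, -0.698, -0.002, 0.154]
contact_force: [-3.8, -0.0, 0.3]
width: 0.228
```

```bash
python3 - <<'E'
from h import *
lev(0.0,3,yk=-.112)
for n,(u0,v0,w,h) in {"side":(220,120,120,120),"top":(260,150,120,100)}.items():
    p,d=manip.get_image(n);np.save(f"pics/{n}15.npy",d);k=5;cv2.imwrite(f"pics/{n}15r.png",p);cv2.imwrite(f"pics/{n}15.png",cv2.resize(p[v0:v0+h,u0:u0+w],None,fx=k,fy=k,interpolation=cv2.INTER_CUBIC))
lev(0,3)
for l in(-.3,-.2,-.1,0,.1):
    print(l,[np.round(proj("side",jig(.1*np.sin(l),y,.045+.1*np.cos(l))),1) for y in(-.067,-.105,-.139)])
print("table top corners low/high",[np.round(proj("side",jig(x,.035,z)),1) for x in(.063,-.041) for z in(.094,.103)])
E
```

```text
g [ 0.5918 -0.1475  0.1487] lev -0.012 r 0.1037 y -0.1154 tooly [-0.213 -0.021 -0.977] F [-3.82 -0.    0.34] w 0.228 t 34.05
[0.0012, 0.0036, 0.0033] [0.0004, -0.0001, 0.0] [0.0004, -0.0001, 0.0] 
g [ 0.5918 -0.1476  0.1487] lev -0.012 r 0.1037 y -0.1155 tooly [-0.213 -0.021 -0.977] F [-2.87 -0.61  1.53] w 0.22 t 34.15
[0.0012, 0.0035, -0.0001] [0.0004, -0.0001, 0.0] [0.0004, -0.0001, 0.0] 
-0.3 [array([288.5, 179.5]), array([289.9, 172.6]), array([291. , 166.7])]
-0.2 [array([284.9, 178.5]), array([286.4, 171.6]), array([287.6, 165.7])]
-0.1 [array([281.2, 177.8]), array([282.8, 170.9]), array([284.1, 165. ])]
0 [array([277.5, 177.4]), array([279.2, 170.5]), array([280.6, 164.7])]
0.1 [array([273.8, 177.3]), array([275.6, 170.5]), array([277.1, 164.6])]
table top corners low/high [array([248.4, 213.1]), array([248.2, 210.2]), array([288.8, 215.7]), array([288.9, 212.8])]
```

View pics/side15.png

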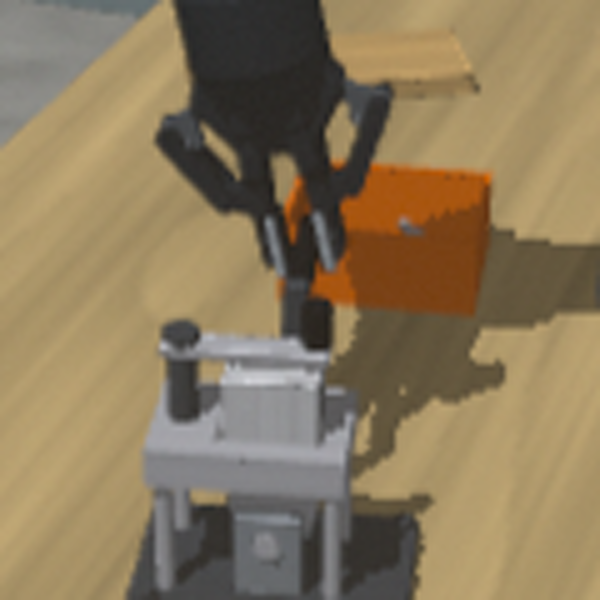

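View pics/top15.png

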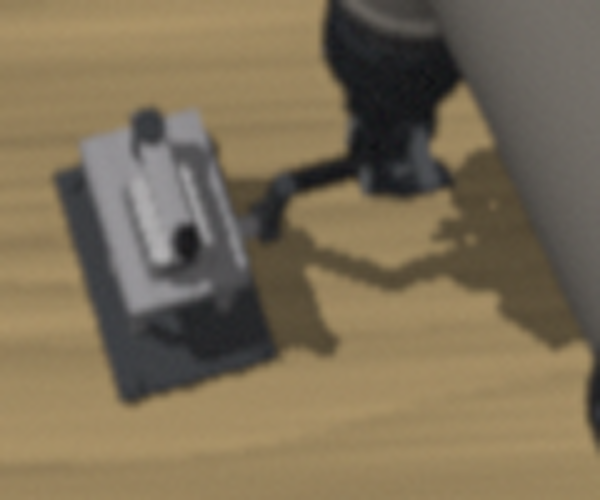

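send_rows([
  [0.001,0,0,0,0.014],
  [0.0005,0,0,0,0.012],
  [0,0,0,0,0.012],
  [0,0,0,0,0.012],
  [0,0,0,0,0.012],
  [0,0,0,0,0.012],
  [0,0,0,0,0.012],
  [0,0,0,0,0.012],
  [0,0,0,0,0.012],
  [0,0,0,0,0.012],
], squeeze=25)

```text
time_s: 35.15
tool_pos: [0.6256, -0.1441, 0.3003]
eef_rot: [0.699, -0.698, -0.001, 0.155]
contact_force: [-4.0, 1.0, 1.2]
width: 0.179
```

```bash
cat > chk.py <<'E'
from h import *
import sys
k=sys.argv[1]
lev(0.0,3,yk=-.112)
o=jig(0,0);a=np.radians(13.7);ex=np.array([np.cos(a),np.sin(a),0]);ey=np.array([-np.sin(a),np.cos(a),0])
for n,(u0,v0,w,h) in {"side":(220,120,120,120),"top":(260,150,120,100)}.items():
    p,d=manip.get_image(n);cv2.imwrite(f"pics/{n}{k}r.png",p);cv2.imwrite(f"pics/{n}{k}.png",cv2.resize(p[v0:v0+h,u0:u0+w],None,fx=5,fy=5,interpolation=cv2.INTER_CUBIC))
    P=dep(n,d);q=[]
    # table rim on the +y/-x sides
    B=[]
    for vv in range(150,240):
        for uu in range(230,340):
            X=plane(n,uu,vv,.103)-o;x,y=X@ex,X@ey
            if -.038<x<.055 and .022<y<.032 and abs(P[vv,uu,2]-.1)<.015:q.append(P[vv,uu,2])
            X=plane(n,uu,vv,.139)-o;x,y=X@ex,X@ey
            if abs(x)<.021 and (.010<y<.0155 or -.0155<y<-.010) and abs(P[vv,uu,2]-.139)<.01:B.append([x*1e3,y*1e3,P[vv,uu,2]*1e3])
    B=np.array(B); print(n,"table z",np.median(q).round(4),len(q),"block top",np.median(B[:,2]).round(1) if len(B) else None,len(B))
s=manip.read_state();print(s["qd"].round(3))
lev(0,3)
E
python3 chk.py 16
```

```text
g [ 0.5922 -0.1475  0.149 ] lev -0.008 r 0.104 y -0.1155 tooly [-0.216 -0.022 -0.976] F [-3.97  1.01  1.25] w 0.179 t 35.15
[0.0011, 0.004, 0.0034] [0.0003, -0.0001, 0.0] [0.0003, -0.0001, 0.0] 
side table z 0.1028 79 block top 139.3 22
top table z 0.1033 113 block top 138.9 58
[-0.    -0.    -0.    -0.002 -0.002  0.     0.001]
g [ 0.5923 -0.1475  0.149 ] lev -0.008 r 0.104 y -0.1155 tooly [-0.215 -0.022 -0.976] F [-4.53  0.04  1.63] w 0.177 t 35.25
[0.0011, 0.0039, -0.0001] [0.0002, -0.0001, 0.0] [0.0002, -0.0001, 0.0]
```

View pics/side16.png

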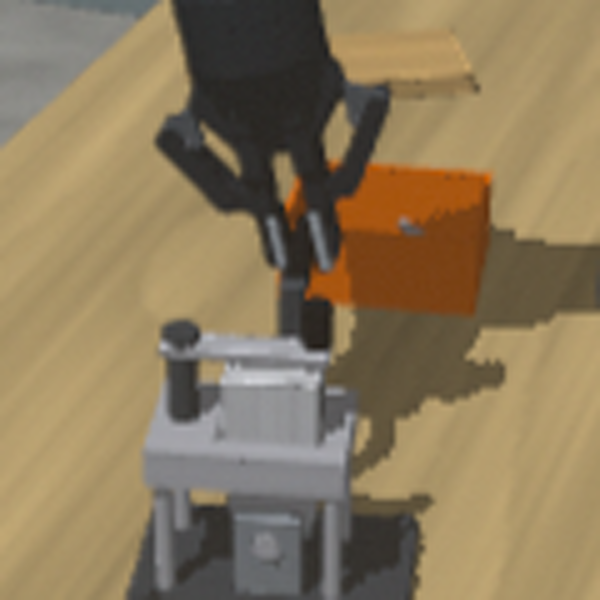

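```bash
python3 - <<'E'
from h import *
g=cv2.cvtColor(cv2.imread("pics/top16r.png"),cv2.COLOR_BGR2GRAY)
m=(g[190:206,288:305]<60).astype(np.uint8);N,l,st,c=cv2.connectedComponentsWithStats(m);print(st[1:],c[1:]+[288,190])
for th in(-.1,0,.1,.2):print(th,[np.round(proj("top",jig(.047-.07*np.cos(th),.07*np.sin(th),z)),1) for z in(.176,.15)])
A=cv2.imread("pics/top0.png").astype(int);B=cv2.imread("pics/top16r.png").astype(int)
d=abs(A-B).max(-1)
for nm,(u,v) in dict(collar=(224,168),wrench=(182,196),bin=(405,180),can=(420,235)).items(): print(nm,d[v-12:v+12,u-12:u+12].mean().round(1))
E
cat > /dev/null
```

```text
[[ 7  5  5  9 31]] [[297.06451613 198.70967742]]
-0.1 [array([299.6, 195.7]), array([299.1, 198. ])]
0 [array([297.1, 196.6]), array([296.7, 198.8])]
0.1 [array([294.5, 197.2]), array([294.1, 199.4])]
0.2 [array([291.9, 197.6]), array([291.6, 199.8])]
collar 12.3
wrench 13.7
bin 53.1
can 42.3
```

View pics/top16r.png

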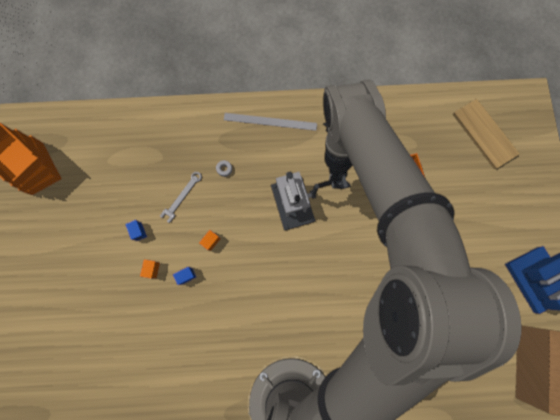

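```bash
python3 - <<'E'
from h import *
B=cv2.imread("pics/side16r.png").astype(int);A=cv2.imread("pics/side0.png").astype(int);d=abs(A-B).max(-1)
print("can",d[155:183,342:358].mean().round(1),"bin",d[160:180,300:317].mean().round(1))
print(manip.hand_in()); lev(0,2)
E
```

```text
can 28.2 bin 35.6
the job is handed in; nothing more can be done
None
the job is handed in; nothing more can be done
```

I seated the block, swung the locking arm shut, turned the lever up and pinched it there, and handed in at about 35 s of the 72 s. No verdict was reported, so these are my own last checks:

| Check | Measured | Target |
|---|---|---|
| Block seated (table down) | top flat, about 130.5 mm above the bench | 130 mm |
| Block after the lift | top about 139 mm | 139 mm |
| Table at full lift | about 103 mm | 103 mm |
| Locking arm, from the knob in the top view | about 0 rad | within 0.15 rad |
| Cam lever | −0.01 rad from the grasp point; about −0.04 rad from the picture just before the final pinch | within 0.15 rad |
| Lever held | pinched; about 4 N external force on the tool, close to the expected spring pull; arm still | over 0.5 N |

Some things did not go cleanly:

- **Tool tilt:** The tool tilted as it moved and could not be levelled. It reached about 0.05 rad while placing the block, and the block settled flat on release.
- **Lever swing:** With the handle pinched, the tool tilted more and stopped following the swing. I opened the fingers slightly, pushed the handle with one pad, and pinched it again once upright. The tool ended about 0.22 rad from vertical.
- **Bystanders:** The collar and wrench looked unmoved. In the last top view the arm hid part of the bin and all of the can, and the side-view comparison around both was unclear, possibly because of arm shadow. Earlier side pictures showed the can standing during the lever grasp and the bin standing through the lift. I saw no unexpected contact force.

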